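# Set and lock a bevel gauge on the setting board

### The job

Pick up the bevel gauge by its wooden stock, lay it flat between the dowel pins of the setting board with its pivot at the centre of the arc, and let go of it. Then swing its metal blade round until it points straight at the brass index block and let go, and last turn the brass knurled nut clockwise until it stops tight, with the blade still pointing at the index. Leave the finger plane, the gouge and the bridge blank lying where they are.

Things in the scene. Friction and masses are not known exactly. Their poses are not given: they have to be found in the camera images.
- bevel: Loose sliding-bevel gauge, about 0.34 kg, lying blade side up. Its stock is a dark wood bar with brass ends, 170 long (x) x 34 wide (y) x 24 high. Origin: centre of the stock's underside; +x runs along the stock to the pivot end, z up. The blade and the nut sit on top of the pivot end.
- pivot (a point): Blade pivot on the stock's top face: 70 mm along +x from the stock's centre, 24 mm above its underside. It has the stock's axes. Hinge of the blade and axis of the nut.
- blade (a joint): Angle of the blade (rad) about the pivot, counter-clockwise from above; 0 when it points straight on from the stock's pivot end (+x of bevel), range -1.9 to 1.9. Held by friction of about 0.15 N m: it stays where released. Turning the nut does not drag it, but swinging the blade or turning the nut can turn the stock by the little play between the pins.
- blade_tip (a point): Round free end of the metal blade, on its centre line at mid thickness; x points outward along the blade, z up. The blade is 24 wide, 4 thick, reaches 150 mm from the pivot (and 20 mm behind it); its underside is 25 mm above the stock's underside, so there is a free gap below it outside the stock.
- nut (a joint): Turn of the knurled nut (rad), growing clockwise seen from above; 2.6 is the hard stop, tight. It turns with light friction, 0.03 N m.
- nut_top (a point): Centre of the top face of the brass knurled nut: a round nut of 24 mm diameter, 18 high, its top 50 mm and its lower rim 32 mm above the stock's underside, just above the blade (top 29 mm).
- board: Fixed plywood setting board, 15 mm thick, 400 (x) x 260 (y), its middle at x = +10, y = -10 mm. Origin: on the underside below the centre of the graduated arc; +x points to the middle of the arc, z up. Dowel pins frame the stock's place: pairs at x = -135 and x = -5, y = +-25 mm, end pins at x = -164 and x = +24, y = 0.
- seat (a point): Point on the board's top face, 70 mm behind the arc's centre (board x = -70 mm, z = 15), with the board's axes: here the laid-in stock's underside centre comes, its +x along the board's +x. The pins round it are dark wood, 12 mm diameter, round-topped, 14 mm tall; the stock has 2 mm play to each side and 3 mm at each end.
- index: Brass index block fixed on the board, 26 x 16 x 22 mm high with a wedge nose towards the centre of the arc. Origin: at the arc's centre on the board's top face; x points from the arc's centre through the block. The blade must lie along this direction.
- index_point (a point): Tip of the index block's nose, at its top edge: 164 mm from the arc's centre along the index x, 22 mm above the board's top.
- plane: Bystander: small brass finger plane, 50 x 24 x 32 high, on the board's corner near the stock's place (about x = -125, y = -110 mm in the board's frame). Origin under its centre.
- gouge: Bystander: gouge lying along its x, 245 long, 24 high, handle to -x. Origin on its underside near the ferrule.
- bridge: Bystander: flat bridge blank 32 x 44 x 5, lying on the board's other corner (about x = -128, y = +88 mm in the board's frame). Origin under its centre.

How it is judged:
By the outcome, as a careful person would: the job done as asked, in the order asked, and still so for the second after the job is handed in, with the robot touching nothing.
It also fails if it takes over 67 s, if anything falls off the work surface, if the arm or the gripper's body presses on something with over 40 N, if the wrist force passes 120 N, or if a joint passes its speed limit or range.

### The arm

A 6-joint arm with a two-finger parallel gripper is mounted at the origin on the work surface. World frame = base frame: x ahead of the robot, y to its left, z up, the work surface at z = 0. Lengths are in m, angles in rad, forces in N, time in s.
With the tool pointing down it reaches from about 0.375 to 0.9 m from the base axis. Payload 3.1 kg.
Tool frame: the origin (TCP) lies between the finger pads; the fingertips stand 25 mm ahead of it and the grasp point (between the pads) lies 6 mm ahead of it; x points along the fingers, y is the direction in which the jaws open and shut, and the axes are right-handed (so a half turn about x gives the same grasp; the last joint's range is limited). The gripper opens to 85 mm and grips with 20 to 120 N. Pads are 22 mm wide; open, the fingers measure 114 mm over their backs; the gripper's body (76 mm by 85 mm) begins 54 mm behind the grasp point. The pads swing forward as they close: fully open they stand 13 mm farther back than shut.
Start: joints at [1.117, 0.527, 1.433, -0, 1.181, -0.178], TCP at [0.17, 0.601, 0.256] pointing down, gripper open.
Joint ranges: [-3.08, 3.08], [-0.75, 2.2], [0.22, 2.44], [-1.43, 4.57], [0, 2.65], [-2.85, 2.85]. Speed limits (rad/s): [2.79, 2.79, 3.14, 3.14, 3.14, 3.14].

### API

Orientations are given as a unit quaternion [x, y, z, w].
In Python, from station import manip, viewer, workorder gives the robot as it stands.
- The arm moves only by the shell command python3 -m crank 'ROWS' [FORCE]. ROWS is JSON, one flat list of numbers, 5 for each row, row after row: the opening, from 0 (shut) to 1 (fully open), then the shift along the world's x, y, z in mm, then the turn about the world's z in rad. A call has 1 to 10 rows; each row is the pose to reach, as a shift and turn from the pose commanded when the call began; what a row does not reach only later rows make up. A row lasts 1/8 s, in which the tool goes at most 62.5 mm and 10.7 degrees, less where a joint would pass 70% of its speed; a pose out of reach is approached as far as the arm can. A call with a gripper value outside its range is refused whole. The fingers move at their own pace and stop on an object; FORCE is the grip in N (left out, the last holds). Time passes only in rows, so rows that repeat a pose let the fingers close. It gives the time, the measured TCP pose, the force and the opening at its end, in the units of the state.
- manip.sense(): the state, without advancing time (a new reading comes with each control period).
- viewer.snapshot(name): name is "scene" or "top" or "wrist"; returns a dict with "img" (384x512x3 uint8, red, green, blue), "range_z" (384x512 float32, m along the optical axis (not along the pixel's ray), 0 where there is no reading), "fx", "fy", "cx", "cy" (pixels), "k1" (the pictures are not rectified: a ray, as slopes to the right and down, at radius r is drawn at 1 + k1 r^2 times it, then the intrinsics apply), "origin" and "attitude" of the camera in the world. Camera axes: x right, y down, z forward; pixel columns grow to the right and rows downward; lengths in m; the calibration is good to about 2 mm. A picture is of the moment at which its call begins.
- workorder.sign_off(): hands the job in, once; it reports no verdict.
The state is a dict: "t": time; "q": joint angles; "qd": joint speeds; "tau": joint torques, N m; "tcp_pos": TCP position; "tool_rot": TCP orientation; "force": force on the tool from outside, world axes, zero at the start; "ft_torque": the same for the moment, N m; "finger_gap": opening from 0.0 (shut) to 1.0 (fully open).
Only numpy, scipy, OpenCV 4.12 (cv2) and the standard library are available. Lean on these libraries where they do the work, as an engineer would, in place of code of your own. Each camera call takes 0.05 s, during which the arm holds its last target.

## Working session

There is one attempt and no reset: what is moved stays moved. The work goes in short steps, Python scripts to look and compute and a shell command to move; the robot and the scene stay as the last step left them, time stands still between calls to the robot, and variables do not carry over. Pictures are saved under pics/ and viewed, and the job is handed in when it is done.

```bash
ls; mkdir -p pics; cat > h.py <<'E'
import numpy as np,cv2
from station import manip,viewer,workorder
from scipy.spatial.transform import Rotation as R
def snap(n,f):
    s=viewer.snapshot(n); cv2.imwrite('pics/'+f+'.png',cv2.cvtColor(s['img'],cv2.COLOR_RGB2BGR)); np.savez('/tmp/'+f+'.npz',**{k:np.array(v) for k,v in s.items()}); return s
def load(f): return dict(np.load('/tmp/'+f+'.npz'))
def att(s):
    a=np.array(s['attitude'],float); return a if a.shape==(3,3) else R.from_quat(a).as_matrix()
def ray(s,uv):
    uv=np.atleast_2d(np.array(uv,float)); K=np.array([[s['fx'],0,s['cx']],[0,s['fy'],s['cy']],[0,0,1]],float)
    p=cv2.undistortPoints(uv[:,None],K,np.array([float(s['k1']),0,0,0]))[:,0]
    return np.c_[p,np.ones(len(p))]
def plane(s,uv,z):
    d=ray(s,uv)@att(s).T; o=np.array(s['origin']); return o+d*((z-o[2])/d[:,2])[:,None]
def depth(s,uv):
    uv=np.atleast_2d(uv); z=np.array([s['range_z'][int(round(v)),int(round(u))] for u,v in uv])
    return np.array(s['origin'])+(ray(s,uv)*z[:,None])@att(s).T
E
python3 - <<'E'
from h import *
for n in('scene','top','wrist'):
    s=snap(n,n+'0'); print(n,s['origin'],s['attitude'],s['fx'],s['k1'])
print(manip.sense())
E
```

```text
pics
scene [ 0.893931   -0.60156902  0.75521552] [ 0.90476911  0.23908673 -0.09829002 -0.33848112] 396.10647260267257 -0.07988602987175161
top [ 0.36211245 -0.07980996  1.10443268] [ 0.70520203 -0.70174683  0.0702899  -0.07280673] 424.08243002836645 0.02839354902107761
wrist [0.10136647 0.62105487 0.3731449 ] [0.78911394 0.59737156 0.08496386 0.11501108] 266.4175169902551 -0.008053126499635448
{'t': 0.15, 'q': array([ 1.11648065e+00,  5.28275589e-01,  1.43357641e+00,  1.29030929e-05,
        1.18141060e+00, -1.78531022e-01]), 'qd': array([-5.28668016e-04, -2.10250641e-03, -3.65583575e-03, -2.19262685e-03,
        6.52756100e-04,  3.19627125e-05]), 'tau': array([ 7.73693373e-04, -4.42740512e+01, -1.78277206e+01, -2.63648044e-04,
        5.62102476e-03,  2.50848473e-05]), 'tcp_pos': array([0.16995628, 0.60093634, 0.25555432]), 'tool_rot': array([ 0.0966378 ,  0.7005821 , -0.09775737,  0.70020665]), 'force': array([0.00568162, 0.67549207, 0.72838188]), 'ft_torque': array([-0.04117352, -0.00155227,  0.02960524]), 'finger_gap': 1.0013314580607755}
```

View pics/top0.png

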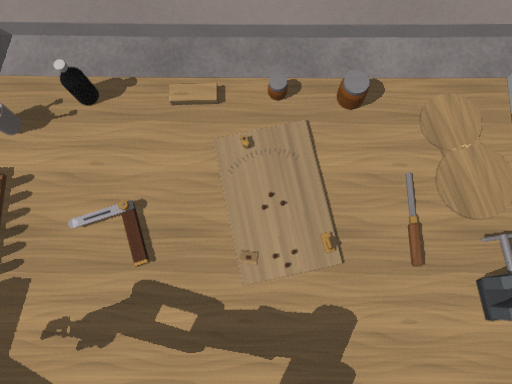

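View pics/scene0.png

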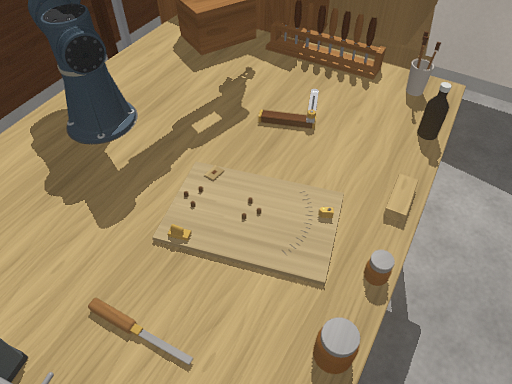

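View pics/wrist0.png

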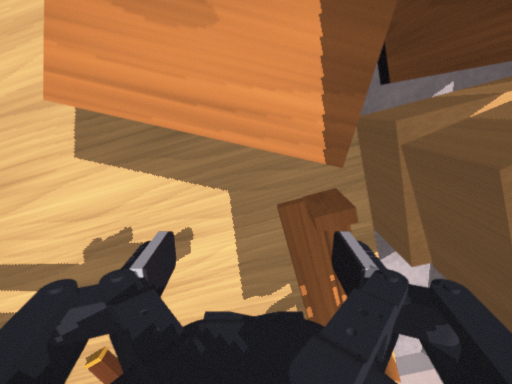

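```bash
python3 - <<'E'
import cv2
a=cv2.imread('pics/top0.png')
cv2.imwrite('pics/za.png',cv2.resize(a[185:285,55:175],None,fx=6,fy=6,interpolation=cv2.INTER_CUBIC))
cv2.imwrite('pics/zb.png',cv2.resize(a[115:290,205:350],None,fx=3.4,fy=3.4,interpolation=cv2.INTER_CUBIC))
E
```

```text
(no output)
```

View pics/za.png

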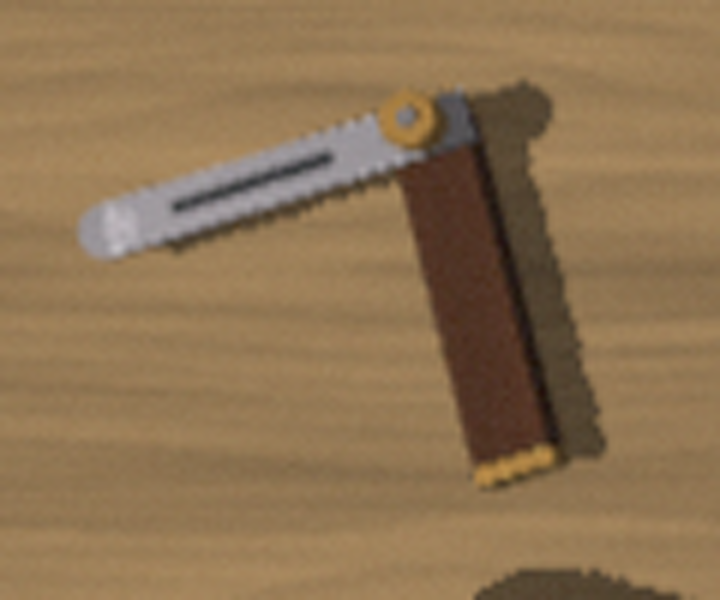

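View pics/zb.png

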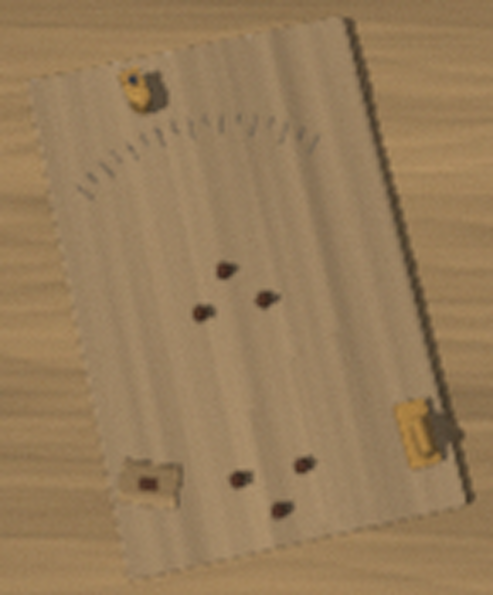

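```bash
python3 - <<'E'
from h import *
s=load('top0')
img=s['img'].astype(int)
# pins
m=((img[...,0]<95)&(img[...,0]-img[...,1]>18)).astype(np.uint8); m[:, :225]=0; m[:185]=0; m[280:]=0; m[:,310:]=0
n,l,st,c=cv2.connectedComponentsWithStats(m)
P=[]
for i in range(1,n):
    if st[i,4]>=4: p=plane(s,c[i],.027)[0]; print(c[i],st[i,4],p.round(4)); 
    if st[i,4]>=4: P.append(p[:2])
P=np.array(P)
z=lambda pts,f,o:(np.array(pts,float)+.5)/f-.5+np.array(o)
pz=z([[225,270],[264,299],[203,313],[303,465],[240,480],[281,510]],3.4,(205,115))
W=plane(s,pz,.027)[:,:2]*1000
B=np.array([[24,0],[-5,-25],[-5,25],[-135,-25],[-135,25],[-164,0]],float)
def fit(B,W):
    bc,wc=B.mean(0),W.mean(0); H=(B-bc).T@(W-wc); a=np.arctan2(H[0,1]-H[1,0],H[0,0]+H[1,1])
    Rm=np.array([[np.cos(a),-np.sin(a)],[np.sin(a),np.cos(a)]]); t=wc-Rm@bc; return a,t,W-(B@Rm.T+t)
a,t,r=fit(B,W); print('board',a,t,r.round(1))
ip=plane(s,z([[141,108]],3.4,(205,115)),.037)[0]*1000; d=ip[:2]-t; print('index',ip,np.hypot(*d),np.arctan2(d[1],d[0])-a)
tip=z([[90,230]],6,(55,185));nut=z([[408,118]],6,(55,185)); end=z([[515,468]],6,(55,185))
n_=plane(s,nut,.05)[0]*1000;tp=plane(s,tip,.027)[0]*1000;e=plane(s,end,.024)[0]*1000
# stock edges
sl=plane(s,z([[403,175],[470,465],[472,145],[545,450]],6,(55,185)),.024)*1000
print(n_,tp,np.hypot(*(tp-n_)[:2]),e,np.hypot(*(e-n_)[:2]))
print(sl.round(1))
for A,Bb in((0,1),(2,3)): d=sl[A]-sl[Bb];print('stock ang',np.arctan2(d[1],d[0]))
d=n_-e;print(np.arctan2(d[1],d[0])); d=tp-n_;print('blade',np.arctan2(d[1],d[0]))
for u in ((135,230),(280,220),(100,260)): print(depth(s,u))
E
```

```text
[270.11111111 194.33333333] 9 [ 0.6037 -0.0858  0.027 ]
[282.  202.8] 10 [ 0.5814 -0.1167  0.027 ]
[263.09090909 206.63636364] 11 [ 0.571  -0.0677  0.027 ]
[293.  251.8] 10 [ 0.455  -0.1442  0.027 ]
[274.11111111 255.66666667] 9 [ 0.445  -0.0964  0.027 ]
[248.14285714 256.92857143] 14 [ 0.4415 -0.0308  0.027 ]
[286.18181818 264.90909091] 11 [ 0.422  -0.1268  0.027 ]
board 0.22525549078923843 [581.65045211 -92.87698773] [[-0.6 -0.1]
 [-0.4  0.9]
 [-0.3 -1.4]
 [ 0.3  1.3]
 [ 0.1 -0.6]
 [ 0.9 -0.1]]
index [730.8005149 -21.9675504  37.       ] 165.14808364611142 0.2185382856055448
[571.1047997  287.51860393  50.        ] [526.42491155 426.52532049  27.        ] 146.01082033111578 [426.52473168 240.648374    24.        ] 151.9875472585375
[[551.3 296.9  24. ]
 [427.7 259.6  24. ]
 [564.5 268.2  24. ]
 [434.1 228.6  24. ]]
stock ang 0.2933119975002369
stock ang 0.2952283333192616
0.3134917074872422
blade 1.8817891161956488
[[0.50880948 0.2591411  0.02662594]]
[[ 0.53875718 -0.1118898   0.0113765 ]]
[[4.34300152e-01 3.51817930e-01 1.47550008e-04]]
```

```bash
python3 - <<'E'
from h import *
s=manip.sense();M=R.from_quat(s['tool_rot']).as_matrix();print(M.round(3),np.arctan2(M[1,1],M[0,1]))
j=np.arctan2(M[1,1],M[0,1])
p=np.array([504.2,266.8])
print((p-s['tcp_pos'][:2]*1000), (0.3+np.pi/2-j+np.pi/2)%np.pi-np.pi/2, s['tcp_pos'][2]*1000)
E
```

```text
[[-0.001  0.272  0.962]
 [-0.001  0.962 -0.272]
 [-1.    -0.002 -0.   ]] 1.2950070116622243
[ 334.24372208 -334.13634138] 0.5757893151326723 255.55432418952728
```

```bash
python3 -m crank '[1,60,-40,0,0.1, 1,100,-85,0,0.2, 1,140,-130,0,0.3, 1,185,-180,0,0.4, 1,230,-230,0,0.5, 1,280,-280,-20,0.576, 1,334,-334,-40,0.576, 1,334,-334,-60,0.576, 1,334,-334,-60,0.576, 1,334,-334,-60,0.576]'
python3 - <<'E'
from h import *
s=snap('wrist','w1');t=snap('top','t1');print(manip.sense()['tcp_pos'],manip.sense()['q'])
E
```

```text
t: 1.4
tcp_pos: [0.5037, 0.2676, 0.1962]
tool_rot: [-0.105, 0.7, 0.106, 0.699]
force: [0.1, 1.1, 0.8]
finger_gap: 0.999
[0.50350494 0.26845056 0.19701869] [ 2.93900327e-01  5.30363058e-01  1.63030754e+00  3.57406853e-04
  9.80162784e-01 -1.57886537e+00]
```

View pics/w1.png

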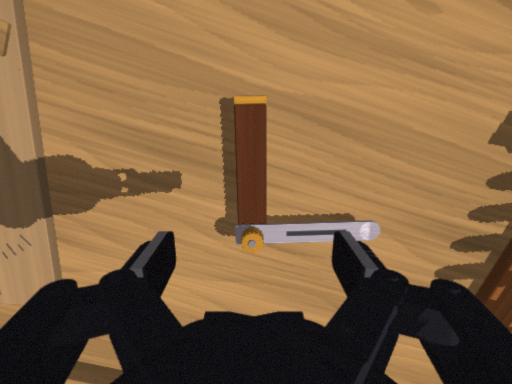

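```bash
python3 - <<'E'
from h import *
s=load('w1'); img=s['img'].astype(int)
m=((img[...,0]<120)&(img[...,0]-img[...,1]>28)&(img[...,2]<60)).astype(np.uint8); m[:100]=0;m[225:]=0;m[:,:225]=0;m[:,280:]=0
ys,xs=np.nonzero(m)
L=[];Rr=[]
for y in range(112,215):
    x=xs[ys==y]
    if len(x)>15: L.append((x.min()-.5,y));Rr.append((x.max()+.5,y))
l=plane(s,L,.024)*1000;r=plane(s,Rr,.024)*1000
for q in(l,r):
    vx,vy,x0,y0=cv2.fitLine(q[:,:2].astype(np.float32),cv2.DIST_HUBER,0,.1,.1).ravel(); 
    if vx<0: vx,vy=-vx,-vy
    print(np.arctan2(vy,vx),x0,y0,(y0-266.8)-(x0-504.2)*vy/vx)
print(np.hypot(*(l-r)[:,:2].T).mean())
print('nut',plane(s,(252,241.5),.05)*1000,'end',plane(s,[(250,97)],.024)*1000,'tip',plane(s,(380,231),.027)*1000)
E
```

```text
0.31414354 503.0917 247.31323 -19.126663
0.31301332 484.80103 275.62567 15.104229
33.037901439034734
nut [[570.20336919 286.52065397  50.        ]] end [[425.83524463 239.71501808  24.        ]] tip [[524.04210174 430.45277532  27.        ]]
```

```bash
python3 - <<'E'
from h import *
s=load('w1')
print(manip.sense()['tcp_pos'])
for y in range(228,262,3):
    print(y,[tuple((depth(s,(x,y))[0]*1000).round(0)) for x in (158,165,171,340,346)])
E
```

```text
[0.50350494 0.26845056 0.19701869]
228 [(np.float64(613.0), np.float64(173.0), np.float64(-0.0)), (np.float64(610.0), np.float64(181.0), np.float64(0.0)), (np.float64(608.0), np.float64(189.0), np.float64(0.0)), (np.float64(534.0), np.float64(383.0), np.float64(28.0)), (np.float64(531.0), np.float64(389.0), np.float64(30.0))]
231 [(np.float64(617.0), np.float64(174.0), np.float64(1.0)), (np.float64(507.0), np.float64(221.0), np.float64(188.0)), (np.float64(507.0), np.float64(224.0), np.float64(188.0)), (np.float64(481.0), np.float64(308.0), np.float64(188.0)), (np.float64(480.0), np.float64(311.0), np.float64(188.0))]
234 [(np.float64(508.0), np.float64(219.0), np.float64(193.0)), (np.float64(507.0), np.float64(222.0), np.float64(192.0)), (np.float64(508.0), np.float64(224.0), np.float64(188.0)), (np.float64(481.0), np.float64(306.0), np.float64(192.0)), (np.float64(480.0), np.float64(309.0), np.float64(192.0))]
237 [(np.float64(508.0), np.float64(220.0), np.float64(194.0)), (np.float64(506.0), np.float64(223.0), np.float64(196.0)), (np.float64(510.0), np.float64(225.0), np.float64(1
[... 1825 characters left out ...]
), np.float64(308.0), np.float64(197.0)), (np.float64(485.0), np.float64(307.0), np.float64(205.0))]
258 [(np.float64(510.0), np.float64(225.0), np.float64(209.0)), (np.float64(514.0), np.float64(226.0), np.float64(200.0)), (np.float64(519.0), np.float64(228.0), np.float64(193.0)), (np.float64(491.0), np.float64(308.0), np.float64(198.0)), (np.float64(486.0), np.float64(307.0), np.float64(206.0))]
261 [(np.float64(511.0), np.float64(225.0), np.float64(209.0)), (np.float64(516.0), np.float64(227.0), np.float64(201.0)), (np.float64(521.0), np.float64(228.0), np.float64(192.0)), (np.float64(492.0), np.float64(309.0), np.float64(198.0)), (np.float64(488.0), np.float64(308.0), np.float64(205.0))]
```

```bash
python3 -m crank '[1,1,-1.7,-50,0.0135, 1,1,-1.7,-100,0.0135, 1,1,-1.7,-140,0.0135, 1,1,-1.7,-170,0.0135, 1,1,-1.7,-170,0.0135, 0.3,1,-1.7,-170,0.0135, 0.3,1,-1.7,-170,0.0135, 0.3,1,-1.7,-170,0.0135, 0.3,1,-1.7,-170,0.0135,0.3,1,-1.7,-170,0.0135]' 60; python3 -c "
from h import *
print(manip.sense())"
```

```text
t: 2.75
tcp_pos: [0.5062, 0.2659, 0.028]
tool_rot: [-0.11, 0.697, 0.111, 0.699]
force: [-0.1, -1.0, 7.3]
finger_gap: 0.384
{'t': 2.75, 'q': array([ 2.88338343e-01,  8.00504842e-01,  1.71236747e+00, -1.02542625e-04,
        6.25843396e-01, -1.59624375e+00]), 'qd': array([ 0.00064477, -0.0003357 ,  0.00256389,  0.00027559, -0.00060682,
       -0.00125385]), 'tau': array([-1.52884894e-01, -4.17670155e+01, -7.21253425e+00,  3.64958611e-02,
       -1.86892706e-01,  5.58451668e-02]), 'tcp_pos': array([0.50616125, 0.26589211, 0.02804887]), 'tool_rot': array([-0.1104021 ,  0.69740529,  0.11062654,  0.69942763]), 'force': array([-0.11057423, -0.95498524,  7.28609633]), 'ft_torque': array([-0.02265853,  0.03116136,  0.03525576]), 'finger_gap': 0.3841109034774794}
```

```bash
python3 -m crank '[0.3,0,0,40,0, 0.3,0,-10,90,0, 0.3,1,-55,110,-0.02, 0.3,2,-115,110,-0.04, 0.3,4,-175,110,-0.06, 0.3,5,-235,110,-0.088, 0.3,7,-290,110,-0.088, 0.3,8,-340,110,-0.088, 0.3,8.4,-373.7,110,-0.088,0.3,8.4,-373.7,110,-0.088]'; python3 -m crank '[0.3,0,0,0,0,0.3,0,0,0,0,0.3,0,0,0,0]'
python3 - <<'E'
from h import *
snap('wrist','w2');snap('top','t2');print(manip.sense()['tcp_pos'],manip.sense()['finger_gap'],manip.sense()['force'])
a=cv2.imread('pics/t2.png');cv2.imwrite('pics/t2z.png',cv2.resize(a[115:290,190:350],None,fx=3.4,fy=3.4,interpolation=cv2.INTER_CUBIC))
E
```

```text
t: 4.0
tcp_pos: [0.5137, -0.1109, 0.1364]
tool_rot: [-0.078, 0.702, 0.078, 0.703]
force: [0.0, 0.8, -3.3]
finger_gap: 0.387
t: 4.38
tcp_pos: [0.5134, -0.1069, 0.1363]
tool_rot: [-0.08, 0.703, 0.08, 0.702]
force: [-0.6, -0.2, -3.7]
finger_gap: 0.383
[ 0.51354641 -0.10722225  0.13634531] 0.381907140987351 [ 1.05588813  0.51099999 -3.56667184]
```

View pics/w2.png

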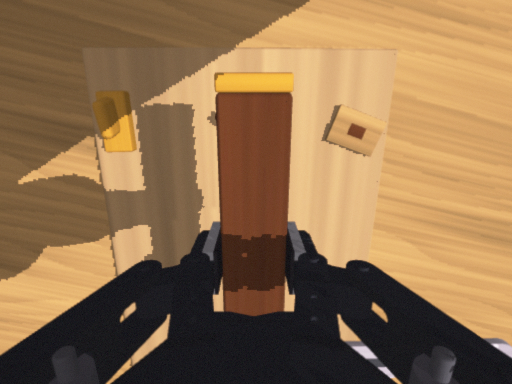

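View pics/t2z.png

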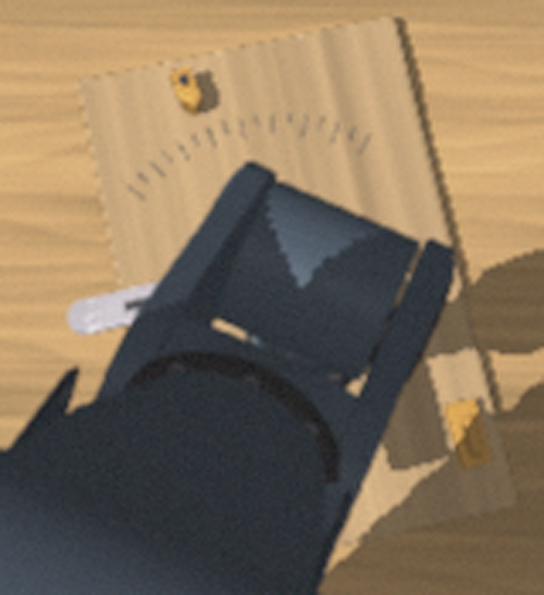

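```bash
python3 - <<'E'
from h import *
s=load('w2'); img=s['img'].astype(int)
c=plane(s,[(84,48.5),(396,50.5)],.015)[:,:2]*1000
print(c,np.hypot(*(c[1]-c[0])))
a=.2253;Rm=np.array([[np.cos(a),-np.sin(a)],[np.sin(a),np.cos(a)]])
print('expect',np.array([[-190,-140],[-190,120]])@Rm.T+[581.65,-92.88])
d=c[1]-c[0];print('yaw',np.arctan2(-d[0],d[1]))
m=((img[...,0]<150)&(img[...,0]-img[...,1]>25)&(img[...,2]<70)).astype(np.uint8)
L=[];Rr=[]
for y in range(125,225,2):
    x=np.nonzero(m[y,205:310])[0]+205
    x=x[x>0]; L.append((x.min()-.5,y));Rr.append((x.max()+.5,y))
print(L[::8],Rr[::8])
z=.1323
l=plane(s,L,z)*1000;r=plane(s,Rr,z)*1000
for q in(l,r):
    vx,vy,x0,y0=cv2.fitLine(q[:,:2].astype(np.float32),cv2.DIST_HUBER,0,.1,.1).ravel()
    if vx<0: vx,vy=-vx,-vy
    print(np.arctan2(vy,vx),y0+(513.5-x0)*vy/vx)
e=plane(s,[(255,73)],z-.004)[0]*1000; print('end',e,e[:2]+85*np.array([np.cos(a),np.sin(a)]))
print('pin?',plane(s,(216,118),.027)*1000,'exp',np.array([-135,-25])@Rm.T+[581.65,-92.88])
E
```

```text
[[ 429.35992101 -268.27288466]
 [ 373.47298232  -19.95575224]] 254.52848203923259
expect [[ 427.7276757  -271.78756854]
 [ 369.64399022  -18.35851441]]
yaw 0.22137417552770977
[(np.float64(215.5), 125), (np.float64(216.5), 141), (np.float64(217.5), 157), (np.float64(217.5), 173), (np.float64(218.5), 189), (np.float64(219.5), 205), (np.float64(219.5), 221)] [(np.float64(290.5), 125), (np.float64(289.5), 141), (np.float64(289.5), 157), (np.float64(288.5), 173), (np.float64(288.5), 189), (np.float64(287.5), 205), (np.float64(286.5), 221)]
0.22673465 -123.82097
0.22914489 -89.60755
end [ 429.36219803 -125.49830317  128.3       ] [ 512.21400419 -106.509406  ]
pin? [[ 458.49171387 -151.33665881   27.        ]] exp [ 455.64680703 -147.40701498]
```

```bash
python3 -m crank '[0.3,0.8,-0.8,-30,-0.002,0.3,0.8,-0.8,-60,-0.002,0.3,0.8,-0.8,-68,-0.002,0.3,0.8,-0.8,-68,-0.002,0.3,0.8,-0.8,-68,-0.002,0.3,0.8,-0.8,-68,-0.002]'
python3 - <<'E'
from h import *
snap('wrist','w3');snap('top','t3');print(manip.sense()['tcp_pos'],manip.sense()['finger_gap'],manip.sense()['force'])
snap('scene','s3')
a=cv2.imread('pics/s3.png');cv2.imwrite('pics/s3z.png',cv2.resize(a[140:290,140:350],None,fx=3.6,fy=3.6,interpolation=cv2.INTER_CUBIC))
E
```

```text
t: 5.22
tcp_pos: [0.515, -0.1091, 0.0693]
tool_rot: [-0.079, 0.702, 0.079, 0.703]
force: [-0.4, -0.7, -3.9]
finger_gap: 0.384
[ 0.51478648 -0.10900213  0.06907186] 0.38864593684211773 [-0.60935963  0.53284459 -3.93849488]
```

View pics/w3.png

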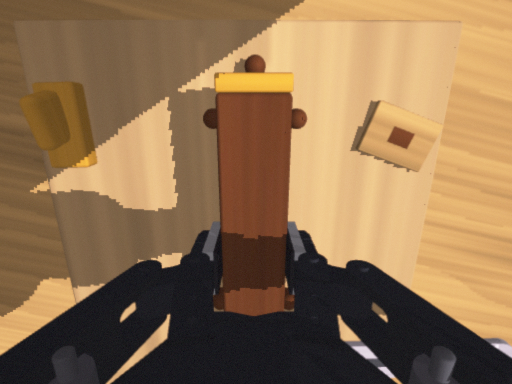

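View pics/s3z.png

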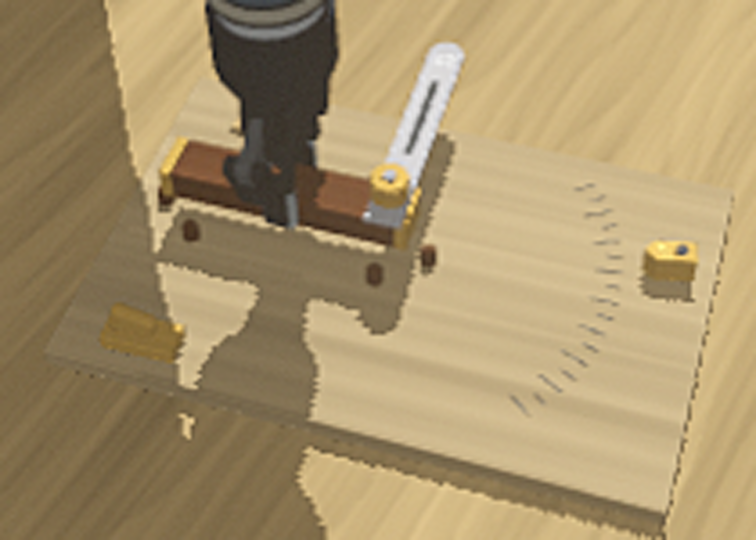

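```bash
python3 - <<'E'
from h import *
a=cv2.imread('pics/w3.png');cv2.imwrite('pics/w3z.png',cv2.resize(a[40:160,185:325],None,fx=5,fy=5,interpolation=cv2.INTER_CUBIC))
E
```

```text
(no output)
```

View pics/w3z.png

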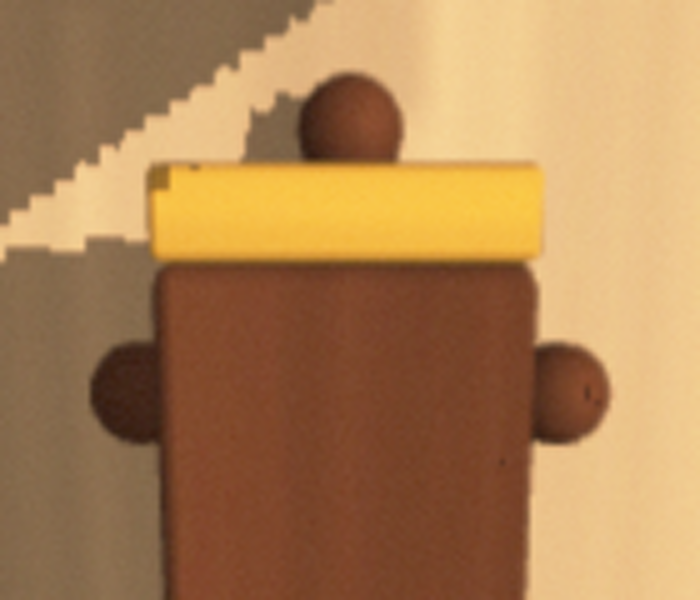

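```bash
python3 - <<'E'
from h import *
s=load('w3'); zz=lambda p,f,o:(np.array(p,float)+.5)/f-.5+np.array(o)
o=(185,40)
P=plane(s,zz([[351,124],[560,392],[140,392]],5,o),.024)[:,:2]*1000
print('pins',P.round(1), 'pair',np.hypot(*(P[1]-P[2])))
a=np.arctan2(-(P[1]-P[2])[0],(P[1]-P[2])[1]);print('yaw',a)
u=np.array([np.cos(.2253),np.sin(.2253)]);v=np.array([-u[1],u[0]])
mid=(P[1]+P[2])/2; print('end-mid',(P[0]-mid)@u,(P[0]-mid)@v)
C=mid+135*u; seat=C-70*u; print('centre',C,'seat',seat)
z=.0652
S=plane(s,zz([[162,392],[532,392],[168,560],[527,560],[155,290],[536,290]],5,o),z)[:,:2]*1000
M=(S[0::2]+S[1::2])/2; print('widths',[np.hypot(*(S[i]-S[i+1])) for i in(0,2,4)]); print('lat err stock-pins',[(m-mid)@v for m in M])
d=M[1]-M[2];print('stock yaw',np.arctan2(d[1],d[0]))
E_=plane(s,zz([[347,162],[347,260]],5,o),z)[:,:2]*1000; print('end along from seat',[(e-seat)@u for e in E_])
s=load('s3'); f=3.6;o=(140,140)
n=plane(s,zz([[391,176]],f,o),.0912)[0,:2]*1000
p=plane(s,zz([[191,226],[374,268],[428,252]],f,o),.027)[:,:2]*1000
B=np.array([[-135,-25],[-5,-25],[24,0]]); W=B@np.array([u,v])
c=(p-W); print('scene centre est',c.round(1),'nut',n,[(n-cc)@u for cc in c],[(n-cc)@v for cc in c])
E
```

```text
pins [[ 422.4 -129.4]
 [ 445.4  -98.7]
 [ 456.4 -147.2]] pair 49.80041656803056
yaw 0.22438324178424218
end-mid -29.234961273891695 0.11767068721270943
centre [582.49468078 -92.78633528] seat [ 514.26378159 -108.4242506 ]
widths [np.float64(32.77413409016864), np.float64(32.93202361981623), np.float64(33.06249601548885)]
lat err stock-pins [np.float64(-0.31351248555378514), np.float64(-0.27397246777817963), np.float64(-0.44019595976737746)]
stock yaw 0.23236319368905134
end along from seat [np.float64(-85.36243626528628), np.float64(-77.52339343076247)]
scene centre est [[583.6 -94.4]
 [581.9 -94.3]
 [583.3 -96.4]] nut [582.04167019 -94.13742671] [np.float64(-1.4880719054900169), np.float64(0.17422399933725624), np.float64(-0.7201719329298223)] [np.float64(0.628088537150245), np.float64(0.10277548277050813), np.float64(2.478089383827944)]
```

```bash
python3 -m crank '[0.3,0,0.3,-10,0,0.3,0,0.3,-18,0,0.3,0,0.3,-24,0,0.3,0,0.3,-26,0,0.3,0,0.3,-26,0]'
python3 - <<'E'
from h import *
snap('wrist','w4');print(manip.sense()['tcp_pos'],manip.sense()['finger_gap'],manip.sense()['force'])
E
```

```text
t: 6.0
tcp_pos: [0.514, -0.1084, 0.043]
tool_rot: [-0.079, 0.703, 0.079, 0.703]
force: [-2.5, 1.3, 6.1]
finger_gap: 0.385
[ 0.51403034 -0.10842323  0.04303511] 0.38242729491986555 [-2.29921784  0.44730868  5.91238148]
```

View pics/w4.png

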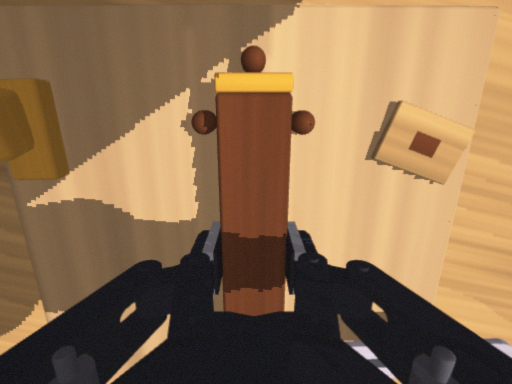

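```bash
python3 -m crank '[1,0,0,0,0,1,0,0,0,0,1,0,0,0,0,1,0,0,0,0,1,0,0,40,0,1,0,0,90,0,1,-30,0,140,0,1,-60,0,140,0,1,-60,0,140,0,1,-60,0,140,0]'
python3 - <<'E'
from h import *
snap('wrist','w5');snap('top','t5');snap('scene','s5');print(manip.sense()['tcp_pos'],manip.sense()['finger_gap'],manip.sense()['force'])
a=cv2.imread('pics/t5.png');cv2.imwrite('pics/t5z.png',cv2.resize(a[115:290,190:350],None,fx=3.4,fy=3.4,interpolation=cv2.INTER_CUBIC))
a=cv2.imread('pics/s5.png');cv2.imwrite('pics/s5z.png',cv2.resize(a[140:290,140:350],None,fx=3.6,fy=3.6,interpolation=cv2.INTER_CUBIC))
E
```

```text
t: 7.3
tcp_pos: [0.4552, -0.1089, 0.1823]
tool_rot: [-0.079, 0.702, 0.079, 0.703]
force: [-0.5, -0.6, 0.2]
finger_gap: 1.0
[ 0.45529282 -0.10876221  0.18184796] 0.9977145106513328 [-0.56445788  0.39971932  0.02059247]
```

View pics/w5.png

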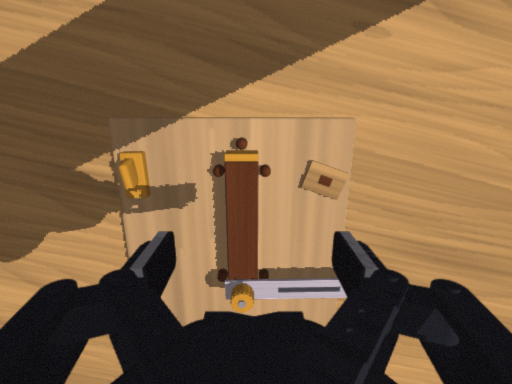

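View pics/t5z.png

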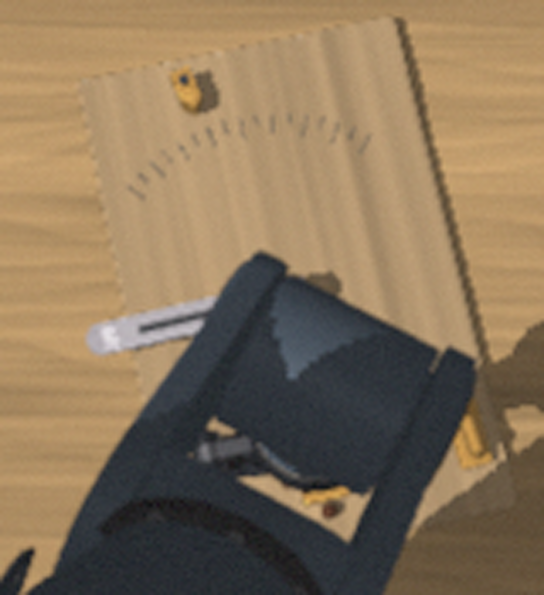

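View pics/s5z.png

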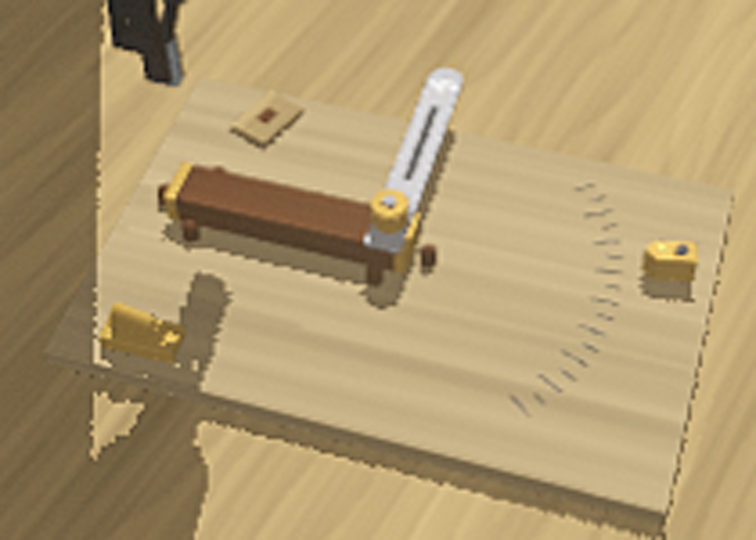

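```bash
python3 - <<'E'
from h import *
zz=lambda p,f,o:(np.array(p,float)+.5)/f-.5+np.array(o)
C=np.array([582.2,-93.2])
t=load('t5');s=load('s5');w=load('w5')
# top: blade tip centre & two edge pts
q=plane(t,zz([[93,340]],3.4,(190,115)),.042)[0]*1000;print('tip top',q,np.hypot(*(q[:2]-C)),np.arctan2(*(q[:2]-C)[::-1]))
q=plane(s,zz([[447,73]],3.6,(140,140)),.042)[0]*1000;print('tip scene',q,np.hypot(*(q[:2]-C)),np.arctan2(*(q[:2]-C)[::-1]))
n=plane(s,zz([[390,205]],3.6,(140,140)),.065)[0]*1000;print('nut scene',n)
n=plane(w,[(242,296)],.065)[0]*1000;print('nut wrist',n)
e=plane(w,[(280,281),(325,280),(280,299.5),(325,298.5)],.044)*1000
d=e[1]-e[0];print(np.arctan2(d[1],d[0]));d=e[3]-e[2];print(np.arctan2(d[1],d[0])); m=(e[0]+e[2])/2;print('mid',m,np.arctan2(*(m[:2]-C)[::-1]))
st=manip.sense();M=R.from_quat(st['tool_rot']).as_matrix();print(st['tcp_pos'],'jaw',np.arctan2(M[1,1],M[0,1]),'q6',st['q'][5])
for i,(z,p) in enumerate([((184,112),.037),((187,109),.037)]):
    pass
# index in t5
a=cv2.imread('pics/t5.png');cv2.imwrite('pics/t5i.png',cv2.resize(a[125:165,230:270],None,fx=14,fy=14,interpolation=cv2.INTER_CUBIC))
a=cv2.imread('pics/s5.png');cv2.imwrite('pics/s5i.png',cv2.resize(a[195:230,305:350],None,fx=14,fy=14,interpolation=cv2.INTER_CUBIC))
E
```

```text
tip top [546.83610382  49.11889278  42.        ] 146.64676060201896 1.814347184542878
tip scene [544.08596975  48.81127882  42.        ] 147.0370110368686 1.8330044727759747
nut scene [581.69551397 -95.9214295   65.        ]
nut wrist [572.62674091 -94.51568989  65.        ]
1.8211492105737548
1.821739956469667
mid [572.28195119 -51.47207283  44.        ] 1.8041500271915496
[ 0.45529282 -0.10876221  0.18184796] jaw 1.7947265697904993 q6 -2.268755899938452
```

View pics/t5i.png

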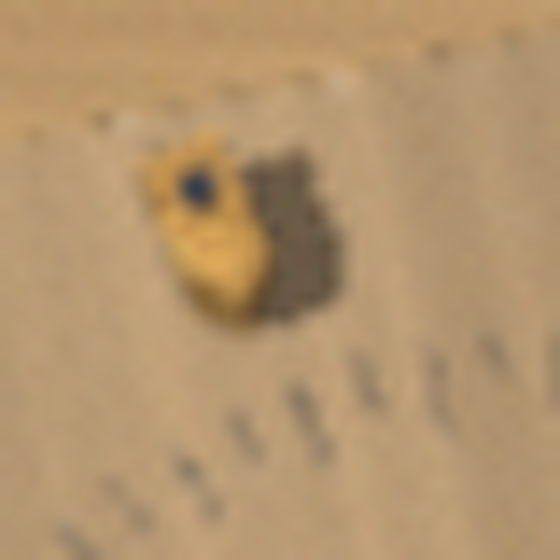

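View pics/s5i.png

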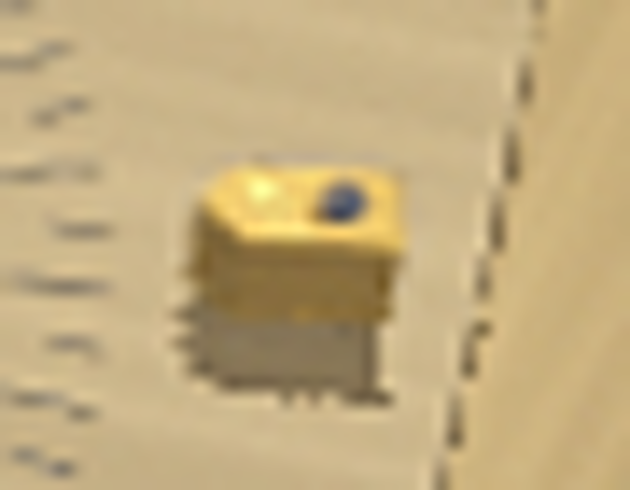

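```bash
python3 - <<'E'
from h import *
zz=lambda p,f,o:(np.array(p,float)+.5)/f-.5+np.array(o)
t=load('t5');s=load('s5')
C=np.array([582.2,-93.2])
for nm,im,pts,o in(('top',t,[[198,187],[240,305]],(230,125)),('scene',s,[[345,203],[203,200]],(305,195))):
    p=plane(im,zz(pts,14,o),.037)[:,:2]*1000
    for q in p: print(nm,q.round(1),np.hypot(*(q-C)).round(1),np.arctan2(*(q-C)[::-1]))
    d=p[0]-p[1];print('axis',np.arctan2(d[1],d[0]))
E
```

```text
top [754.4 -15.2] 189.1 0.42541739094583786
top [731.1 -23.4] 164.4 0.43821837122916696
axis 0.3404605718741315
scene [753.3 -16.4] 187.6 0.4219705378223315
scene [732.4 -27.3] 164.0 0.41348005685897965
axis 0.48106460013404195
```

```bash
python3 -m crank '[1,12,15,0,-0.18,1,25,30,0,-0.36,1,38,45,0,-0.54,1,50,60,0,-0.72,1,63,75,0,-0.9,1,75,90,0,-1.08,1,88,102,-10,-1.26,1,101,117,-40,-1.44,1,101,117,-70,-1.548,1,101,117,-70,-1.548]'; python3 -m crank '[1,0,0,0,0,1,0,0,0,0]'
python3 - <<'E'
from h import *
snap('wrist','w6');st=manip.sense();M=R.from_quat(st['tool_rot']).as_matrix();print(st['tcp_pos'],'jaw',np.arctan2(M[1,1],M[0,1]),'q6',st['q'][5])
E
```

```text
t: 8.7
tcp_pos: [0.554, 0.0091, 0.1097]
tool_rot: [0.433, 0.56, -0.435, 0.556]
force: [0.6, -0.7, -0.3]
finger_gap: 1.001
t: 8.95
tcp_pos: [0.5562, 0.0082, 0.1134]
tool_rot: [0.435, 0.557, -0.434, 0.559]
force: [-0.5, 0.6, -0.4]
finger_gap: 0.999
[0.55614948 0.0081631  0.11350783] jaw 0.24682724623765626 q6 -0.4330775436504894
```

View pics/w6.png

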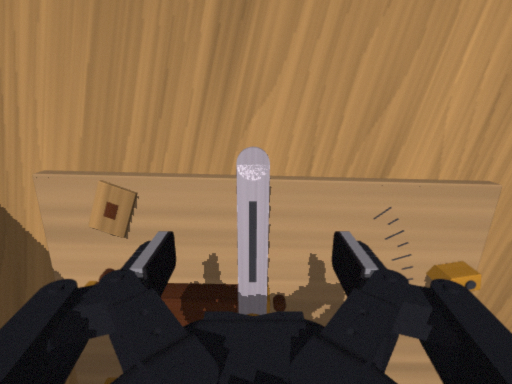

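```bash
python3 -m crank '[1,0,0,-35,0,1,0,0,-58,0,1,0,0,-62,0,0.2,0,0,-62,0,0.2,0,0,-62,0,0.2,0,0,-62,0,0.2,0,0,-62,0,0.2,0,0,-62,0]' 25; python3 -c "
from h import *
st=manip.sense();M=R.from_quat(st['tool_rot']).as_matrix();print(st['tcp_pos'],st['force'],st['ft_torque'],'jaw',np.arctan2(M[1,1],M[0,1]))
C=np.array([582.2,-93.2]);d=st['tcp_pos'][:2]*1000-C;r=np.hypot(*d);a=np.arctan2(d[1],d[0]);print(r,a)
for k in np.arange(1,11)*0.139: print((r*np.array([np.cos(a-k)-np.cos(a),np.sin(a-k)-np.sin(a)])).round(1),-k)
"
```

```text
t: 10.0
tcp_pos: [0.5558, 0.0085, 0.0507]
tool_rot: [0.435, 0.557, -0.435, 0.558]
force: [-0.1, -0.4, 1.0]
finger_gap: 0.268
[0.5557508 0.008518  0.0506774] [-0.08689947 -0.43727216  0.97604343] [ 0.06352213 -0.10003564  0.02471906] jaw 0.24627640386006674
105.10047886978401 1.8251875719542685
[14.3  2.7] -0.139
[28.9  3.4] -0.278
[43.5  2. ] -0.41700000000000004
[57.7 -1.4] -0.556
[71.3 -6.7] -0.6950000000000001
[ 84.  -13.8] -0.8340000000000001
[ 95.6 -22.6] -0.9730000000000001
[105.9 -33. ] -1.112
[114.7 -44.6] -1.2510000000000001
[121.8 -57.4] -1.3900000000000001
```

```bash
python3 -m crank '[0.2,14.3,2.7,0,-0.139,0.2,28.9,3.4,0,-0.278,0.2,43.5,2,0,-0.417,0.2,57.7,-1.4,0,-0.556,0.2,71.3,-6.7,0,-0.695,0.2,84,-13.8,0,-0.834,0.2,95.6,-22.6,0,-0.973,0.2,105.9,-33,0,-1.112,0.2,114.7,-44.6,0,-1.251,0.2,121.8,-57.4,0,-1.39]'; python3 -m crank '[0.2,0,0,0,0,0.2,0,0,0,0]';python3 - <<'E'
from h import *
snap('wrist','w7');snap('top','t7');st=manip.sense();M=R.from_quat(st['tool_rot']).as_matrix();print(st['tcp_pos'],st['force'],'jaw',np.arctan2(M[1,1],M[0,1]),'q6',st['q'][5])
C=np.array([582.2,-93.2]);d=st['tcp_pos'][:2]*1000-C;print(np.hypot(*d),np.arctan2(d[1],d[0]))
a=cv2.imread('pics/t7.png');cv2.imwrite('pics/t7z.png',cv2.resize(a[115:290,190:350],None,fx=3.4,fy=3.4,interpolation=cv2.INTER_CUBIC))
E
```

```text
t: 11.25
tcp_pos: [0.6758, -0.0497, 0.0502]
tool_rot: [-0.69, -0.149, 0.693, -0.149]
force: [-3.6, -1.1, 2.7]
finger_gap: 0.268
t: 11.5
tcp_pos: [0.6764, -0.0492, 0.0502]
tool_rot: [-0.69, -0.151, 0.691, -0.151]
force: [-2.3, -2.2, 2.9]
finger_gap: 0.276
[ 0.67655087 -0.04887727  0.05027646] [-2.38748511 -2.7356715   1.84883781] jaw -1.1410366819942854 q6 0.9057275381221512
104.24294167082641 0.4391683130608946
```

View pics/w7.png

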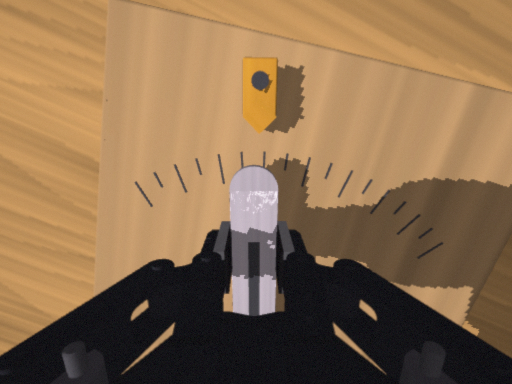

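View pics/t7z.png

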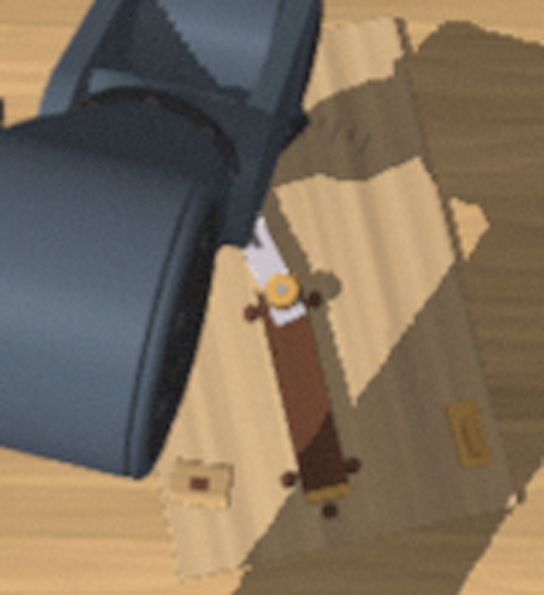

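```bash
cat > idx.py <<'E'
from h import *
import sys
def edges(s,rows,m,x0,x1):
    L=[];Rr=[]
    for y in rows:
        x=np.nonzero(m[y,x0:x1])[0]+x0
        if len(x)>10: L.append((x.min()-.5,y));Rr.append((x.max()+.5,y))
    return np.array(L),np.array(Rr)
def line(L,Rr,s,z):
    l=plane(s,L,z)[:,:2]*1000;r=plane(s,Rr,z)[:,:2]*1000;m=((l+r)/2).astype(np.float32)
    v=cv2.fitLine(m,cv2.DIST_HUBER,0,.1,.1).ravel();d=v[:2]*np.sign(v[0]);return v[2:],np.arctan2(d[1],d[0]),np.hypot(*(l-r).T).mean()
E
python3 - <<'E'
from idx import *
s=load('w7');img=s['img'].astype(int)
bl=(img.max(2)-img.min(2)<45)&(img.max(2)>95)
hsv=cv2.cvtColor(s['img'],cv2.COLOR_RGB2HSV);br=(hsv[...,1]>190)&(hsv[...,2]>150)
L,Rr=edges(s,range(185,225,2),bl,222,290);print(L[::5],Rr[::5]);p,a,w=line(L,Rr,s,.044);print('blade',p,a,w)
L2,R2=edges(s,range(62,112,2),br,235,285);print(L2[::8],R2[::8]);p2,a2,w2=line(L2,R2,s,.037);print('index',p2,a2,w2)
C=np.array([582.2,-93.2])
def off(p,a,q): return np.array([-np.sin(a),np.cos(a)])@(q-p)
tip=plane(s,[(260,131)],.037)[0,:2]*1000
print('idx pt',tip,np.arctan2(*(tip-C)[::-1]),'block line dir from C',np.arctan2(*(p2-C)[::-1]),'index tip off blade line',off(p,a,tip),'block',off(p,a,p2),'C off blade',off(p,a,C),'C off index',off(p2,a2,C))
E
```

```text
[[229.5 185. ]
 [229.5 195. ]
 [229.5 205. ]
 [229.5 215. ]] [[278.5 185. ]
 [278.5 195. ]
 [284.5 205. ]
 [278.5 215. ]]
blade [703.2391   -37.358624] 0.4144171 25.709116319375823
[[248.5  62. ]
 [243.5  94. ]
 [243.5 110. ]] [[276.5  62. ]
 [275.5  94. ]
 [274.5 110. ]]
index [754.2264   -16.880318] 0.3926442 14.037717534274805
idx pt [733.86517441 -26.28733648] 0.4155006902174083 block line dir from C 0.4175616018256612 index tip off blade line -2.1976801615249615 block -1.7855244 C off blade -2.377309221940844 C off index -4.6888724639572725
```

```bash
python3 -m crank '[1,0,0,0,0,1,0,0,0,0,1,0,0,0,0,1,0,0,0,0,1,0,0,50,0,1,0,0,100,0,1,-40,-18,140,0,1,-80,-35,145,0,1,-125,-55,145,0,1,-125,-55,145,0]'; python3 -m crank '[1,0,0,0,0,1,0,0,0,0]';python3 - <<'E'
from h import *
snap('wrist','w8');snap('top','t8');st=manip.sense();M=R.from_quat(st['tool_rot']).as_matrix();print(st['tcp_pos'],st['force'],'jaw',np.arctan2(M[1,1],M[0,1]),'q6',st['q'][5])
a=cv2.imread('pics/t8.png');cv2.imwrite('pics/t8z.png',cv2.resize(a[115:290,190:350],None,fx=3.4,fy=3.4,interpolation=cv2.INTER_CUBIC))
snap('scene','s8')
a=cv2.imread('pics/s8.png');cv2.imwrite('pics/s8z.png',cv2.resize(a[140:290,140:350],None,fx=3.6,fy=3.6,interpolation=cv2.INTER_CUBIC))
E
```

```text
t: 12.85
tcp_pos: [0.5486, -0.1043, 0.1954]
tool_rot: [-0.69, -0.15, 0.692, -0.148]
force: [-0.0, -0.2, -0.2]
finger_gap: 1.004
t: 13.1
tcp_pos: [0.5535, -0.1038, 0.1954]
tool_rot: [0.691, 0.15, -0.69, 0.15]
force: [0.1, 0.0, -0.3]
finger_gap: 1.0
[ 0.55317724 -0.10362171  0.19514449] [ 0.32085778 -0.47446292 -0.26563285] jaw -1.1425234698669855 q6 0.758647813903198
```

View pics/w8.png

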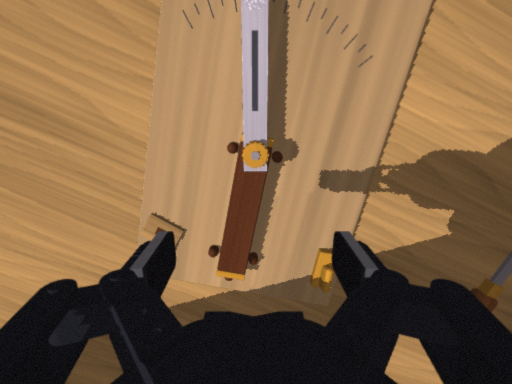

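View pics/s8z.png

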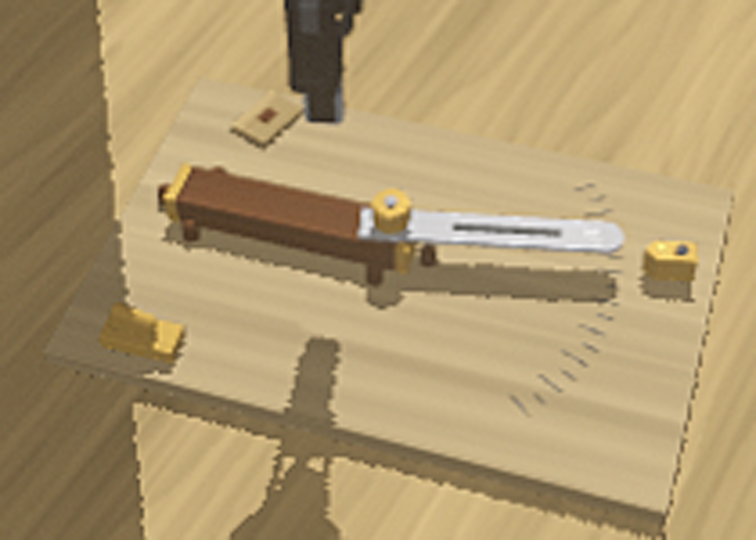

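View pics/t8z.png

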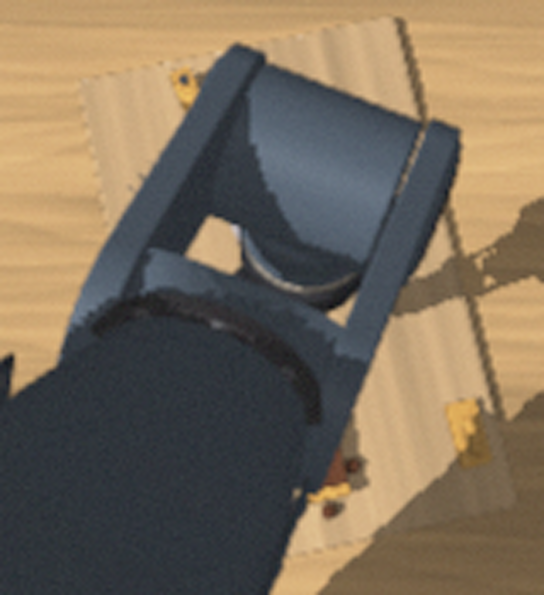

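```bash
python3 -m crank '[1,40,18,0,0,1,73,33,0,0,1,73,33,0,0,1,73,33,0,0,1,73,33,0,0]';python3 - <<'E'
from h import *
snap('wrist','w9');st=manip.sense();print(st['tcp_pos'])
a=cv2.imread('pics/w9.png');cv2.imwrite('pics/w9z.png',cv2.resize(a[20:260,150:350],None,fx=2.5,fy=2.5,interpolation=cv2.INTER_CUBIC))
E
```

```text
t: 13.88
tcp_pos: [0.6241, -0.0711, 0.1951]
tool_rot: [-0.691, -0.15, 0.692, -0.15]
force: [-0.4, 0.4, 0.4]
finger_gap: 1.004
[ 0.62423009 -0.07123599  0.19519022]
```

View pics/w9z.png

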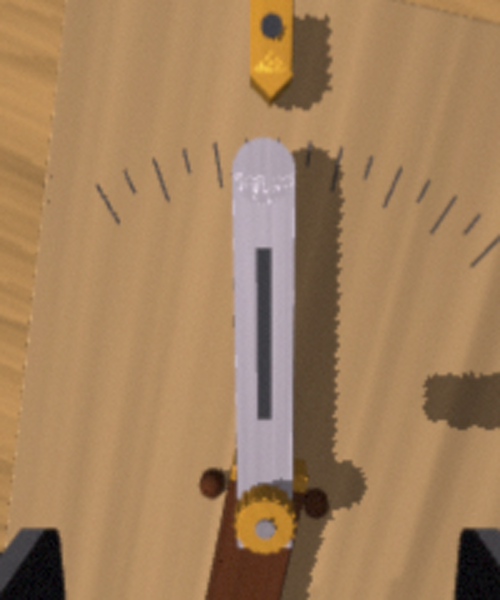

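```bash
cat > m9.py <<'E'
from idx import *
zz=lambda p,f,o:(np.array(p,float)+.5)/f-.5+np.array(o)
def off(p,a,q): return np.array([-np.sin(a),np.cos(a)])@(q-p)
def meas(f,bR,bX,iR,iX,pins,tipz):
    s=load(f);img=s['img'].astype(int)
    bl=(img.max(2)-img.min(2)<45)&(img.max(2)>100)
    hsv=cv2.cvtColor(s['img'],cv2.COLOR_RGB2HSV);br=(hsv[...,1]>175)&(hsv[...,2]>120)
    L,Rr=edges(s,bR,bl,*bX);p,a,w=line(L,Rr,s,.044);print('blade',p,a,w,L[::8,0],Rr[::8,0])
    L,Rr=edges(s,iR,br,*iX);p2,a2,w2=line(L,Rr,s,.037);print('index',p2,a2,w2,L[::3,0],Rr[::3,0])
    P=plane(s,pins,.024)[:,:2]*1000;print('pair',np.hypot(*(P[0]-P[1])))
    d=P[0]-P[1];ya=np.arctan2(-d[0],d[1]);u=np.array([np.cos(.2253),np.sin(.2253)]);C=P.mean(0)+5*u;print('C',C,'yaw',ya)
    t=plane(s,[tipz],.037)[0,:2]*1000;r=np.hypot(*(t-C));th=np.arctan2(*(t-C)[::-1]);print('nose',t,r,th,'block ang',np.arctan2(*(p2-C)[::-1]))
    print('ERR blade-index ang',a-th,'rel block',a-a2,'offs from blade line: C',off(p,a,C),'nose',off(p,a,t),'block',off(p,a,p2))
E
python3 - <<'E'
from m9 import *
meas('w9',range(105,190,2),(235,275),range(22,48),(246,272),zz([[212,485],[316,503]],2.5,(150,20)),zz([270,98],2.5,(150,20)))
s=load('w9');print('nut',plane(s,zz([[265,527]],2.5,(150,20)),.065)*1000)
E
```

```text
blade [647.7331  -62.85018] 0.42953318 25.33917427262595 [242.5 242.5 243.5 243.5 243.5 243.5] [268.5 274.5 270.5 267.5 267.5 267.5]
index [748.60504  -19.265331] 0.43205678 15.764661467104384 [249.5 249.5 249.5 249.5 249.5 249.5] [266.5 266.5 266.5 266.5 266.5 266.5]
pair 49.532368161672935
C [584.22694185 -93.09736397] yaw 0.24225004171618522
nose [732.38369205 -26.43219789] 162.46435609259723 0.42282377554691486 block ang 0.42215498705494187
ERR blade-index ang 0.006709408027761654 rel block -0.002523601 offs from blade line: C -1.052624956073996 nose -2.1426577459210003 block -2.3821487
nut [[582.01544073 -92.98265427  65.        ]]
```

```bash
python3 -m crank '[1,30,12,-20,-0.005,1,57.2,22.8,-60,-0.01,1,57.2,22.8,-110,-0.01,1,57.2,22.8,-140,-0.01,1,57.2,22.8,-145,-0.01,0.2,57.2,22.8,-145,-0.01,0.2,57.2,22.8,-145,-0.01,0.2,57.2,22.8,-145,-0.01,0.2,57.2,22.8,-145,-0.01,0.2,57.2,22.8,-145,-0.01]' 40; python3 -m crank '[0.2,0,0,0,0,1,0,0,0,0,1,0,0,0,0,1,0,0,0,0,1,0,0,50,0,1,0,0,100,0,1,-25,-10,145,0,1,-57.2,-23,145,0,1,-57.2,-23,145,0,1,-57.2,-23,145,0]'
python3 -m crank '[1,0,0,0,0,1,0,0,0,0]'
python3 - <<'E'
from h import *
snap('wrist','w10');st=manip.sense();M=R.from_quat(st['tool_rot']).as_matrix();print(st['tcp_pos'],'jaw',np.arctan2(M[1,1],M[0,1]),'q6',st['q'][5])
a=cv2.imread('pics/w10.png');cv2.imwrite('pics/w10z.png',cv2.resize(a[20:260,150:350],None,fx=2.5,fy=2.5,interpolation=cv2.INTER_CUBIC))
E
```

```text
t: 15.18
tcp_pos: [0.6832, -0.0482, 0.0514]
tool_rot: [0.693, 0.146, -0.691, 0.147]
force: [1.8, -0.4, 2.7]
finger_gap: 0.268
t: 16.42
tcp_pos: [0.6255, -0.0712, 0.1952]
tool_rot: [0.692, 0.146, -0.692, 0.146]
force: [-0.1, 0.3, -0.2]
finger_gap: 0.997
t: 16.68
tcp_pos: [0.6257, -0.0708, 0.1947]
tool_rot: [-0.692, -0.147, 0.692, -0.147]
force: [0.2, 0.0, -0.2]
finger_gap: 0.999
[ 0.62552873 -0.07084396  0.19474868] jaw -1.1529596757405056 q6 0.8628939004453269
```

View pics/w10z.png

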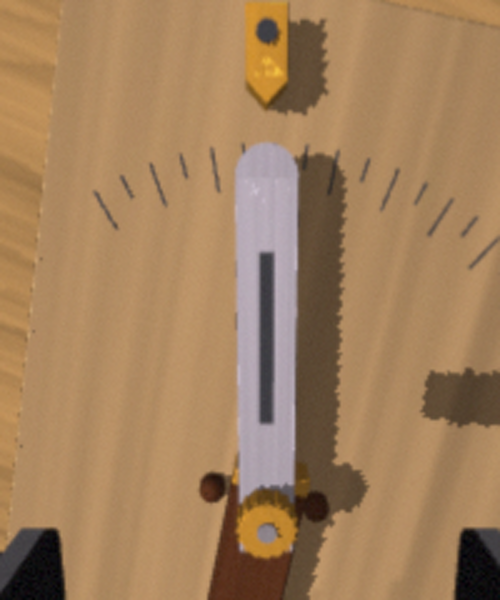

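```bash
python3 - <<'E'
from m9 import *
meas('w10',range(105,190,2),(235,269),range(24,50),(246,272),zz([[212,488],[316,506]],2.5,(150,20)),zz([266,103],2.5,(150,20)))
s=load('w10');print('nut',plane(s,zz([[266,531]],2.5,(150,20)),.065)*1000)
E
```

```text
blade [670.08203  -54.363525] 0.42940858 24.43871222256072 [243.5 243.5 244.5 244.5 244.5 244.5] [268.5 268.5 268.5 268.5 268.5 268.5]
index [747.75977  -19.948069] 0.42161697 14.977818308294616 [247.5 248.5 248.5 248.5 248.5 248.5] [264.5 264.5 264.5 264.5 264.5 264.5]
pair 49.53667661503679
C [584.525526   -92.97371177] yaw 0.23285038100484717
nose [732.26598849 -26.47931043] 162.01465880572133 0.4229169287074317 block ang 0.42066232368552936
ERR blade-index ang 0.0064916513573418655 rel block 0.0077916086 offs from blade line: C 0.5151592661052966 nose -0.5365761213148661 block -1.0488605
nut [[582.21511129 -93.35417105  65.        ]]
```

```bash
python3 -m crank '[1,-10,-5,0,0.185,1,-20,-10,0,0.37,1,-30,-16,0,0.555,1,-43,-22.2,0,0.74,1,-43.2,-22.3,0,0.925,1,-43.2,-22.3,0,1.11,1,-43.2,-22.3,-20,1.295,1,-43.2,-22.3,-45,1.48,1,-43.2,-22.3,-60,1.665,1,-43.2,-22.3,-60,1.85]'; python3 -m crank '[1,0,0,0,0,1,0,0,0,0]'
python3 - <<'E'
from h import *
snap('wrist','w11');snap('scene','s11');st=manip.sense();M=R.from_quat(st['tool_rot']).as_matrix();print(st['tcp_pos'],'jaw',np.arctan2(M[1,1],M[0,1]),'q6',st['q'][5])
a=cv2.imread('pics/s11.png');cv2.imwrite('pics/s11z.png',cv2.resize(a[110:290,140:350],None,fx=3.3,fy=3.3,interpolation=cv2.INTER_CUBIC))
E
```

```text
t: 17.98
tcp_pos: [0.5813, -0.093, 0.1335]
tool_rot: [0.297, 0.643, -0.297, 0.64]
force: [-0.2, 0.2, -0.7]
finger_gap: 1.0
t: 18.23
tcp_pos: [0.5823, -0.0934, 0.1354]
tool_rot: [0.3, 0.64, -0.3, 0.64]
force: [-0.4, 0.3, 0.5]
finger_gap: 0.999
[ 0.58221937 -0.09345882  0.13555928] jaw 0.6949603918398859 q6 -1.0435182876499869
```

View pics/w11.png

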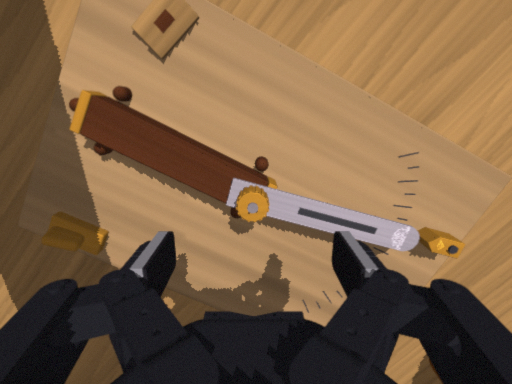

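View pics/s11z.png

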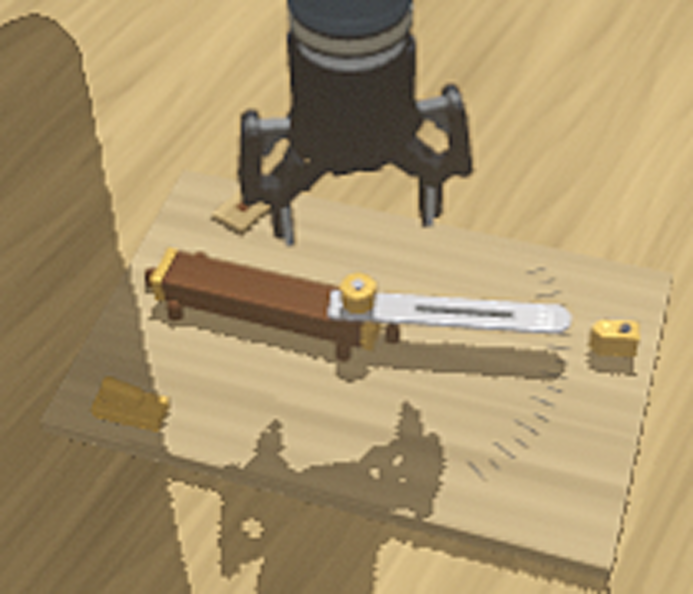

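```bash
python3 -m crank '[1,0,0,-30,0,1,0,0,-52,0,1,0,0,-58,0,1,0,0,-58,0,0.2,0,0,-58,0,0.2,0,0,-58,0,0.2,0,0,-58,0,0.2,0,0,-58,0,0.2,0,0,-58,0]' 25
python3 - <<'E'
from h import *
snap('wrist','w12');snap('scene','s12');st=manip.sense();M=R.from_quat(st['tool_rot']).as_matrix();print(st['tcp_pos'],st['ft_torque'],'jaw',np.arctan2(M[1,1],M[0,1]),'q6',st['q'][5])
a=cv2.imread('pics/s12.png');cv2.imwrite('pics/s12z.png',cv2.resize(a[150:250,190:310],None,fx=6,fy=6,interpolation=cv2.INTER_CUBIC))
E
```

```text
t: 19.45
tcp_pos: [0.5819, -0.0937, 0.0779]
tool_rot: [0.299, 0.641, -0.299, 0.641]
force: [-2.2, -1.4, 6.1]
finger_gap: 0.263
[ 0.58189485 -0.09366165  0.0778915 ] [-0.16081266  0.33025894  0.01664134] jaw 0.6967569513410434 q6 -1.0451766337042552
```

View pics/s12z.png

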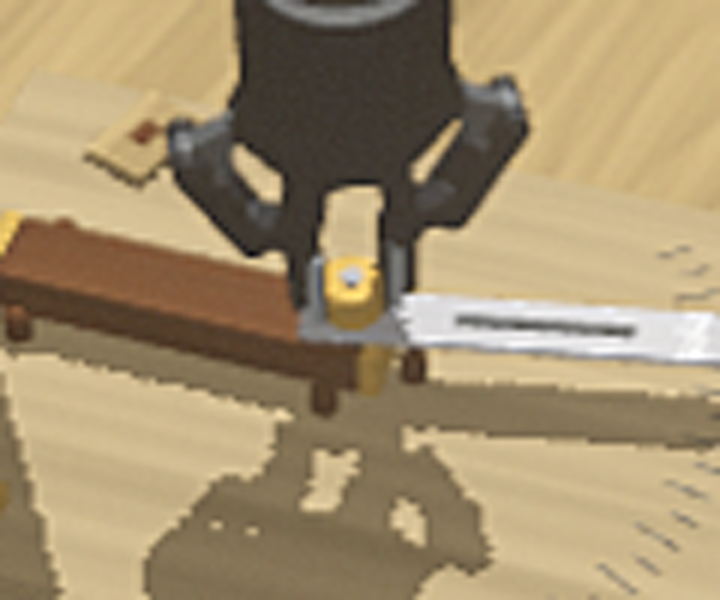

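```bash
python3 -m crank '[0.5,0,0,0,0,0.5,0,0,0,0,0.5,0,0,4,0,0.5,0,0,4,0,0.2,0,0,4,0,0.2,0,0,4,0,0.2,0,0,4,0,0.2,0,0,4,0]' 25
python3 - <<'E'
from h import *
snap('scene','s13');st=manip.sense();print(st['tcp_pos'],st['force'],st['ft_torque'])
a=cv2.imread('pics/s13.png');cv2.imwrite('pics/s13z.png',cv2.resize(a[150:250,190:310],None,fx=6,fy=6,interpolation=cv2.INTER_CUBIC))
E
```

```text
t: 20.55
tcp_pos: [0.5819, -0.0935, 0.0815]
tool_rot: [0.299, 0.641, -0.299, 0.641]
force: [-1.6, -1.2, 4.2]
finger_gap: 0.259
[ 0.58184415 -0.09352907  0.08147142] [-1.66990098 -1.20030302  3.7683707 ] [-0.1138039   0.23800488 -0.03335881]
```

View pics/s13z.png

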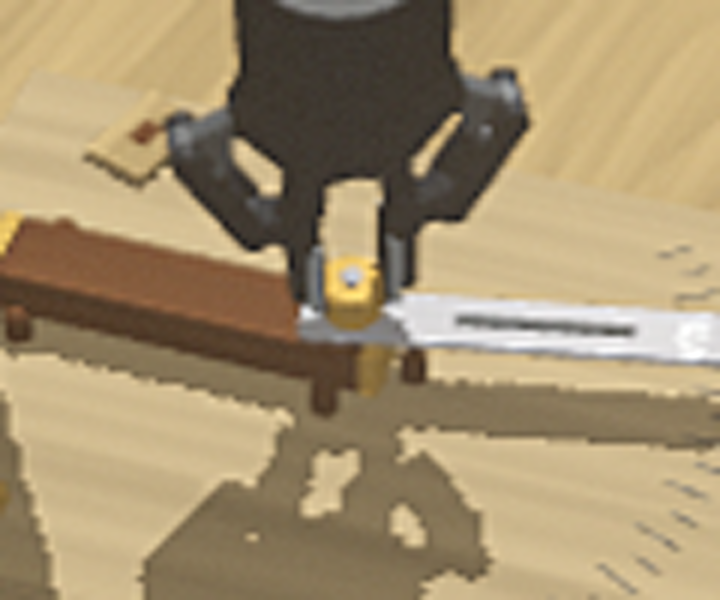

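```bash
python3 -m crank '[0.2,0,0,0,-0.12,0.2,0,0,0,-0.26,0.2,0,0,0,-0.4,0.2,0,0,0,-0.54,0.2,0,0,0,-0.68,0.2,0,0,0,-0.82,0.2,0,0,0,-0.96,0.2,0,0,0,-1.1,0.2,0,0,0,-1.24,0.2,0,0,0,-1.38]'
python3 - <<'E'
from h import *
snap('scene','s14');st=manip.sense();M=R.from_quat(st['tool_rot']).as_matrix();print(st['tcp_pos'],st['force'],st['ft_torque'],'jaw',np.arctan2(M[1,1],M[0,1]),'q6',st['q'][5],st['tau'][5])
a=cv2.imread('pics/s14.png');cv2.imwrite('pics/s14z.png',cv2.resize(a[140:290,140:350],None,fx=3.6,fy=3.6,interpolation=cv2.INTER_CUBIC))
E
```

```text
t: 21.85
tcp_pos: [0.5816, -0.0935, 0.0815]
tool_rot: [-0.639, -0.302, 0.64, -0.302]
force: [-1.9, -1.4, 3.9]
finger_gap: 0.26
[ 0.5815795  -0.09351796  0.0814813 ] [-2.77856343 -0.0724903   3.62996784] [-0.18283346  0.38669409 -0.03387413] jaw -0.6908089249958154 q6 0.34230968535980216 0.18980716355144978
```

View pics/s14z.png

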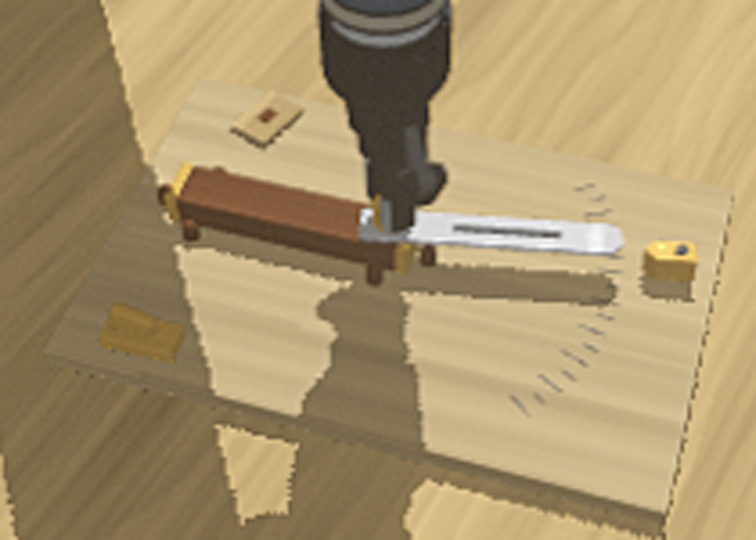

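```bash
python3 -m crank '[0.2,0,0,0,-0.14,0.2,0,0,0,-0.28,0.2,0,0,0,-0.42,0.2,0,0,0,-0.56,0.2,0,0,0,-0.7,0.2,0,0,0,-0.84,0.2,0,0,0,-0.96,0.2,0,0,0,-1.08,0.2,0,0,0,-1.16,0.2,0,0,0,-1.16]'
cat > st.py <<'E'
from h import *
st=manip.sense();M=R.from_quat(st['tool_rot']).as_matrix();print(st['tcp_pos'],st['force'],st['ft_torque'],'jaw',np.arctan2(M[1,1],M[0,1]),'q6',st['q'][5],st['tau'][5])
E
python3 st.py; for i in 1; do python3 -m crank '[0.2,0,0,0,-0.04,0.2,0,0,0,-0.04]'; done; python3 st.py
```

```text
t: 23.15
tcp_pos: [0.5854, -0.0945, 0.0818]
tool_rot: [0.704, -0.096, -0.698, -0.095]
force: [5.8, -1.1, -0.9]
finger_gap: 0.259
[ 0.58537055 -0.09448455  0.08179871] [ 5.79669089 -1.10743332 -0.91605882] [-0.32388575 -0.94901142  0.23495028] jaw -1.8407275338641171 q6 1.4919243890782803 0.3164609335362911
t: 23.4
tcp_pos: [0.5845, -0.094, 0.0817]
tool_rot: [0.701, -0.11, -0.696, -0.109]
force: [4.7, -1.2, -0.4]
finger_gap: 0.26
[ 0.58450985 -0.09403304  0.08171835] [ 4.68265112 -1.22484295 -0.42651118] [-0.2219974  -0.94761773  0.00545572] jaw -1.8814790400178905 q6 1.5323326375833517 0.08559866342693567
```

```bash
python3 - <<'E'
from h import *
for n in('scene','top','wrist'): snap(n,n[0]+'15')
a=cv2.imread('pics/s15.png');cv2.imwrite('pics/s15z.png',cv2.resize(a[140:290,140:350],None,fx=3.6,fy=3.6,interpolation=cv2.INTER_CUBIC))
E
python3 st.py
```

```text
[ 0.58449219 -0.0940172   0.08169655] [ 5.39868418 -1.24881425 -2.3177248 ] [-0.17565814 -0.92716626  0.04255212] jaw -1.8813382002138646 q6 1.5322324674385042 0.048253233544528484
```

View pics/s15z.png

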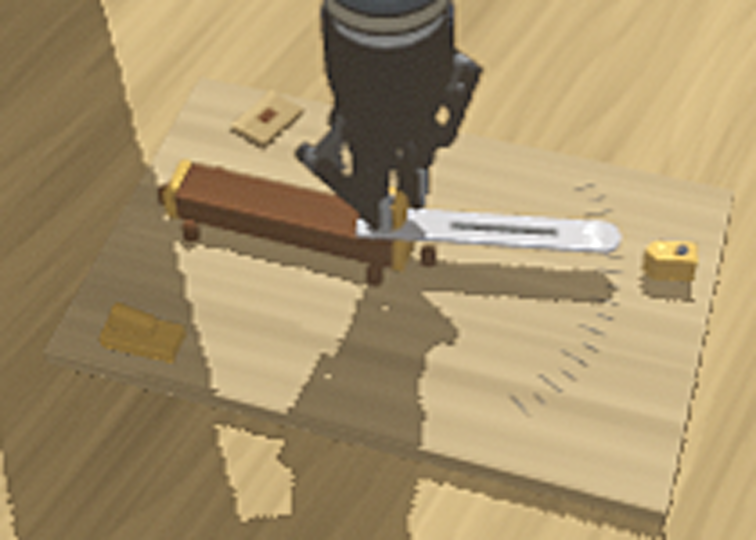

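View pics/w15.png

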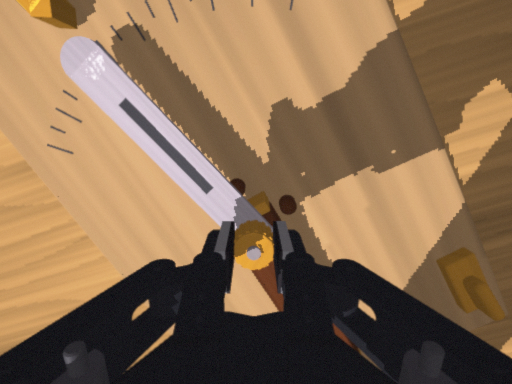

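```bash
python3 -m crank '[0.5,0,0,0,0,1,0,0,0,0,1,0,0,0,0]'; python3 st.py; python3 -m crank '[1,0,0,50,0,1,0,0,100,0,1,-30,20,114,0,1,-60,40,114,0,1,-100,80,114,0,1,-140,120,114,0,1,-140,120,114,0,1,-140,120,114,0]'
python3 - <<'E'
from h import *
for n in('scene','top','wrist'): snap(n,n[0]+'16')
a=cv2.imread('pics/s16.png');cv2.imwrite('pics/s16z.png',cv2.resize(a[140:290,140:350],None,fx=3.6,fy=3.6,interpolation=cv2.INTER_CUBIC))
a=cv2.imread('pics/t16.png');cv2.imwrite('pics/t16z.png',cv2.resize(a[115:290,190:350],None,fx=3.4,fy=3.4,interpolation=cv2.INTER_CUBIC))
E
python3 st.py
```

```text
t: 23.92
tcp_pos: [0.581, -0.0931, 0.081]
tool_rot: [-0.698, 0.11, 0.699, 0.11]
force: [-0.6, -0.5, -0.1]
finger_gap: 0.882
[ 0.58100512 -0.09306096  0.08095396] [-0.60972622 -0.54161375 -0.1339931 ] [-0.03297988  0.04673579 -0.01105083] jaw -1.8829924734706371 q6 1.5343362018268072 -0.0037537567550316453
t: 24.92
tcp_pos: [0.4426, 0.0265, 0.1957]
tool_rot: [0.699, -0.11, -0.698, -0.11]
force: [1.0, -0.7, 0.1]
finger_gap: 1.004
[0.44338016 0.02571861 0.19541758] [ 0.06668872  0.97786907 -0.30726215] [-0.02264517 -0.01024201 -0.00390634] jaw -1.884419401734231 q6 1.6898600765677922 -0.0017945971194421872
```

View pics/s16z.png

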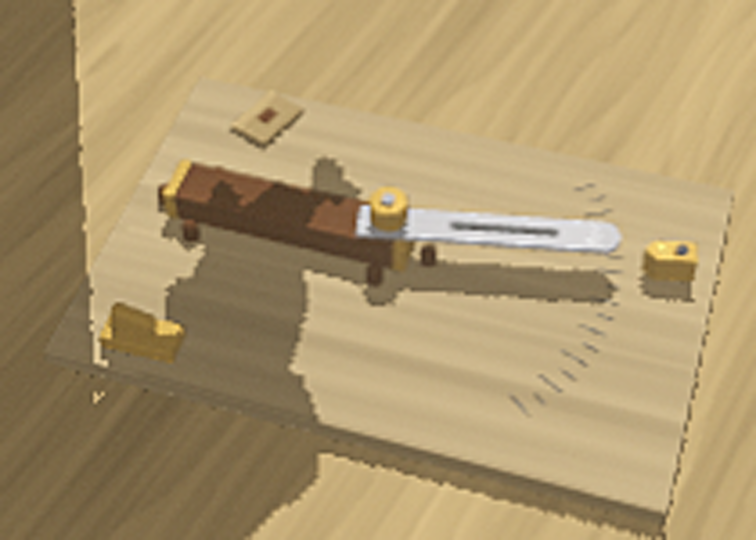

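View pics/t16z.png

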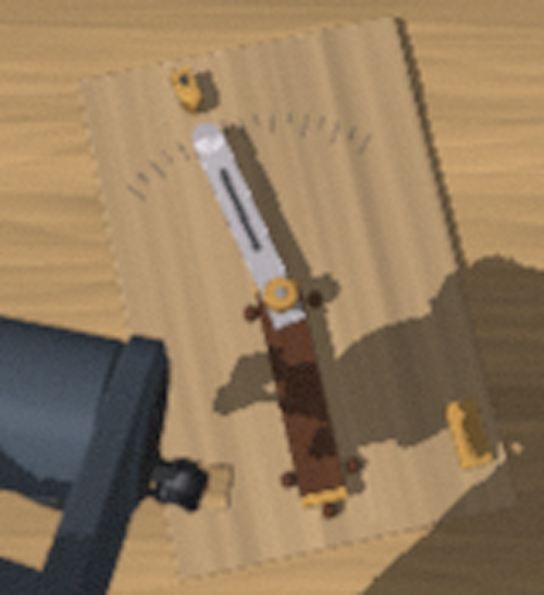

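View pics/w16.png

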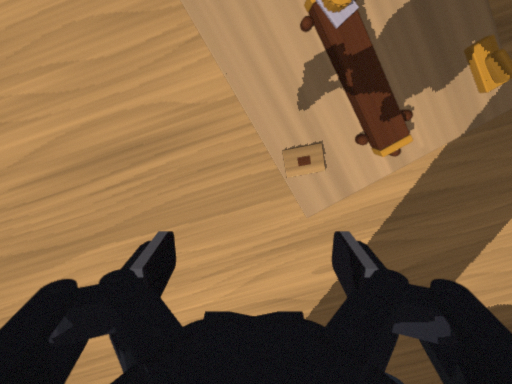

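```bash
python3 -m crank '[1,30,-10,20,0.15,1,60,-25,20,0.3,1,95,-45,20,0.45,1,130,-65,10,0.6,1,160,-85,0,0.732,1,183,-97,0,0.732,1,183,-97,0,0.732,1,183,-97,0,0.732,1,183,-97,0,0.732]'
python3 - <<'E'
from h import *
snap('wrist','w17');st=manip.sense();print(st['tcp_pos'])
a=cv2.imread('pics/w17.png');cv2.imwrite('pics/w17z.png',cv2.resize(a[20:260,150:350],None,fx=2.5,fy=2.5,interpolation=cv2.INTER_CUBIC))
E
```

```text
t: 26.2
tcp_pos: [0.6239, -0.0699, 0.1953]
tool_rot: [-0.691, -0.148, 0.692, -0.147]
force: [-0.2, 0.3, -0.8]
finger_gap: 1.001
[ 0.62406951 -0.06986108  0.19546897]
```

View pics/w17z.png

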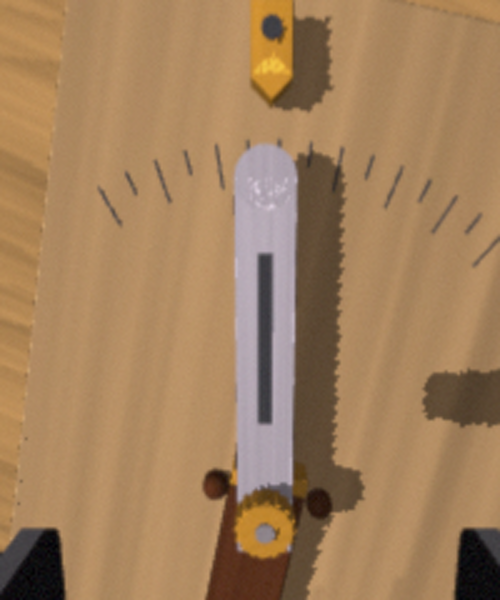

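```bash
python3 - <<'E'
from m9 import *
meas('w17',range(105,190,2),(235,269),range(24,48),(246,272),zz([[216,485],[319,502]],2.5,(150,20)),zz([271,99],2.5,(150,20)))
s=load('w17');print('nut',plane(s,zz([[265,533]],2.5,(150,20)),.065)*1000)
E
```

```text
blade [659.837   -56.82782] 0.42275476 24.8431961383567 [243.5 243.5 243.5 243.5 243.5 244.5] [268.5 268.5 268.5 268.5 268.5 267.5]
index [747.8815   -19.850695] 0.42525098 14.883787896007481 [250.5 250.5 250.5 250.5 250.5] [266.5 266.5 266.5 266.5 266.5]
pair 49.02263214778107
C [584.70933635 -92.93171101] yaw 0.24344927532326396
nose [732.43355676 -26.43063236] 162.0025887378448 0.42299566271096917 block ang 0.4210868864722466
ERR blade-index ang -0.0002408981540844013 rel block -0.0024962127 offs from blade line: C -2.1024497414570877 nose -2.0634208901174134 block -2.4006462
nut [[579.12754924 -92.56752823  65.        ]]
```

```bash
python3 -m crank '[1,-10,-6,0,0.17,1,-20,-12,0,0.34,1,-30,-17,0,0.51,1,-42,-23,0,0.68,1,-42,-23,0,0.85,1,-42,-23,0,1.02,1,-42,-23,-20,1.19,1,-42,-23,-45,1.377,1,-42,-23,-60,1.377,1,-42,-23,-60,1.377]'; python3 -m crank '[1,0,0,0,0,1,0,0,0,0]'
python3 st.py
python3 - <<'E'
from h import *
snap('wrist','w18')
s=load('w18')
E
```

```text
t: 27.5
tcp_pos: [0.5821, -0.0929, 0.1344]
tool_rot: [0.441, 0.553, -0.442, 0.552]
force: [-0.1, 0.5, 0.2]
finger_gap: 1.0
t: 27.75
tcp_pos: [0.5836, -0.0936, 0.1363]
tool_rot: [0.441, 0.552, -0.441, 0.554]
force: [0.9, -0.6, -0.1]
finger_gap: 1.0
[ 0.58359919 -0.09363544  0.1362962 ] [ 0.89029551 -0.63704787 -0.110245  ] [-0.03768527 -0.01455279  0.00419711] jaw 0.22479972628837042 q6 -0.5728193626327397 0.0055281820823438466
```

View pics/w18.png

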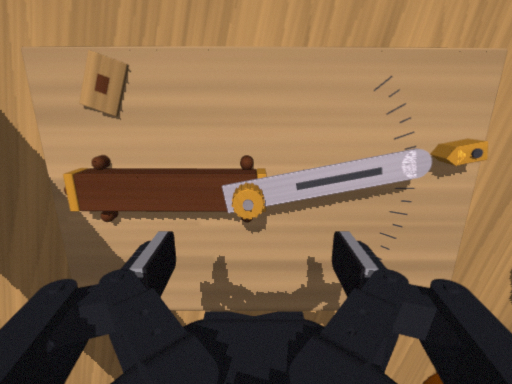

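```bash
python3 -m crank '[1,0,0,-30,0,1,0,0,-50,0,1,0,0,-55,0,1,0,0,-55,0,0.2,0,0,-55,0,0.2,0,0,-55,0,0.2,0,0,-55,0,0.2,0,0,-55,0,0.2,0,0,-55,0]' 25; python3 st.py
python3 -m crank '[0.2,0,0,0,-0.04,0.2,0,0,0,-0.04]' >/dev/null; python3 st.py;python3 -m crank '[0.2,0,0,0,-0.04,0.2,0,0,0,-0.04]'>/dev/null; python3 st.py
```

```text
t: 28.92
tcp_pos: [0.5818, -0.0936, 0.0808]
tool_rot: [0.44, 0.554, -0.441, 0.553]
force: [-4.2, -1.4, 4.5]
finger_gap: 0.264
[ 0.58175268 -0.093589    0.08079717] [-4.15913277 -1.4106789   4.52365478] [-0.23068779  0.68201993  0.05048727] jaw 0.2261942357251202 q6 -0.5736342337110201 0.032980714458972216
[ 0.58176009 -0.09363373  0.08079419] [-4.22232416 -1.47060024  5.23499153] [-0.24271037  0.65191225  0.31832149] jaw 0.18747047346800463 q6 -0.5343725388476128 0.3645361214876175
[ 0.5817759  -0.09413111  0.08077405] [-3.73837718 -2.91210339  5.38468278] [-0.49896971  0.78508868  0.19645724] jaw 0.14743789555744868 q6 -0.4941321288401379 0.2982872910797596
```

```bash
python3 -m crank '[0.5,0,0,0,0,1,0,0,0,0,1,0,0,0,0,1,0,0,50,0.08,1,0,0,100,0.08,1,0,0,115,-0.1,1,10,5,115,-0.28,1,20,10,115,-0.46,1,30,15,115,-0.64,1,40,20,115,-0.82]'; python3 -m crank '[1,2,2,0,-0.18,1,2,2,0,-0.36,1,2,2,0,-0.476,1,2,2,0,-0.476,1,2,2,0,-0.476]'; python3 st.py
python3 - <<'E'
from h import *
snap('wrist','w19')
a=cv2.imread('pics/w19.png');cv2.imwrite('pics/w19z.png',cv2.resize(a[20:260,150:350],None,fx=2.5,fy=2.5,interpolation=cv2.INTER_CUBIC))
E
```

```text
t: 30.68
tcp_pos: [0.6233, -0.0731, 0.1952]
tool_rot: [0.638, 0.305, -0.638, 0.304]
force: [-0.0, -0.7, -0.6]
finger_gap: 1.0
t: 31.3
tcp_pos: [0.6249, -0.0713, 0.1952]
tool_rot: [-0.691, -0.148, 0.691, -0.148]
force: [-0.2, 0.3, -0.2]
finger_gap: 1.001
[ 0.62492324 -0.07134997  0.19519953] [-0.17042909  0.25547716 -0.23286463] [-0.01081727 -0.0446203   0.02625122] jaw -1.1488269045623944 q6 0.8576567238443364 -0.002801068330882117
```

View pics/w19z.png

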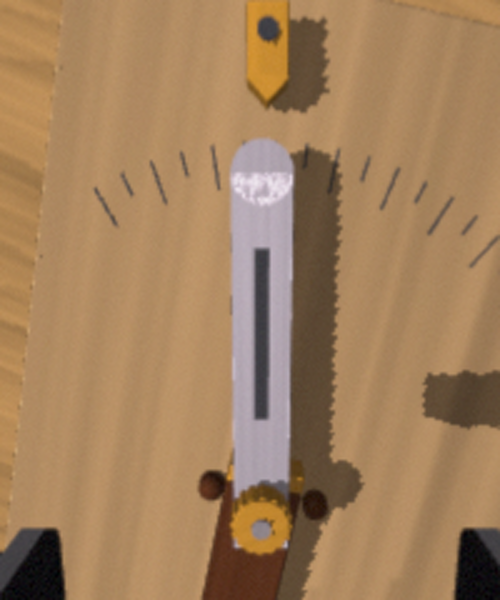

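```bash
python3 - <<'E'
from m9 import *
meas('w19',range(105,190,2),(235,269),range(24,48),(246,272),zz([[211,486],[315,504]],2.5,(150,20)),zz([267,101],2.5,(150,20)))
s=load('w19');print('nut',plane(s,zz([[262,529]],2.5,(150,20)),.065)*1000)
hsv=cv2.cvtColor(s['img'],cv2.COLOR_RGB2HSV)
for uv in((262,84),(255,120),(255,200),(245,235),(240,250)): print(uv,depth(s,uv)*1000)
snap('top','t19');snap('scene','s19')
a=cv2.imread('pics/t19.png');cv2.imwrite('pics/t19z.png',cv2.resize(a[115:290,190:350],None,fx=3.4,fy=3.4,interpolation=cv2.INTER_CUBIC))
a=cv2.imread('pics/s19.png');cv2.imwrite('pics/s19z.png',cv2.resize(a[140:290,140:350],None,fx=3.6,fy=3.6,interpolation=cv2.INTER_CUBIC))
E
```

```text
blade [663.0268   -55.733032] 0.4227405 24.948227808421834 [241.5 242.5 242.5 242.5 242.5 242.5] [267.5 267.5 267.5 267.5 266.5 266.5]
index [749.2626  -18.87652] 0.4256202 14.872668247167342 [248.5 248.5 248.5 248.5 248.5] [264.5 264.5 264.5 264.5 264.5]
pair 49.57061640225603
C [584.49360489 -92.92078972] yaw 0.2371017244312857
nose [732.27858505 -26.57592651] 161.99395431562283 0.4219623607971805 block ang 0.42234018614814517
ERR blade-index ang 0.000778128447280535 rel block -0.002879709 offs from blade line: C -1.6949227722875762 nose -1.8209768247504357 block -1.7672348
nut [[581.55906211 -92.28594107  65.        ]]
(262, 84) [[714.40221829 -40.26866793  44.77659157]]
(255, 120) [[681.59726921 -47.83729201  44.56550172]]
(255, 200) [[606.20749902 -81.87758406  44.8339339 ]]
(245, 235) [[573.60604067 -85.17685693  64.63110307]]
(240, 250) [[541.83378564 -92.03553879  39.26506883]]
```

View pics/s19z.png

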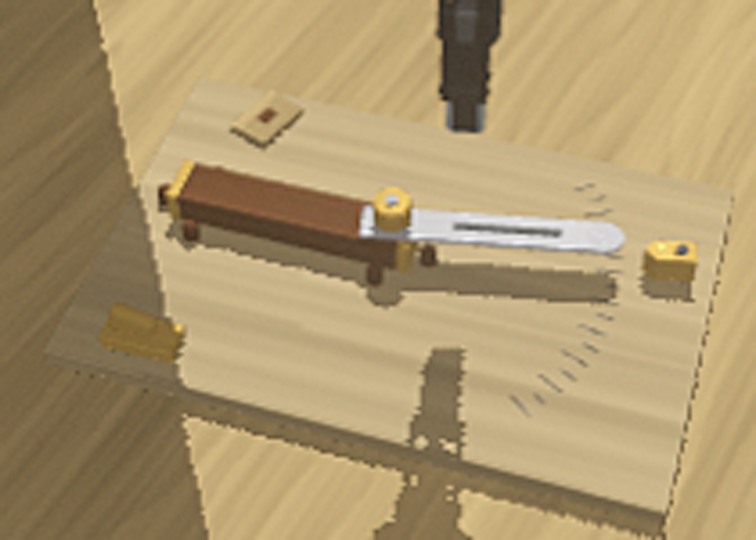

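```bash
python3 -c "
from h import *
print(manip.sense()['t'],manip.sense()['force']);print(workorder.sign_off())"
```

```text
31.45 [0.11553107 0.73990473 0.3331887 ]
the job is handed in; nothing more can be done
None
```

I handed the job in at about 31.5 s with the gripper open and clear of everything. The gauge is lying flat between the pins, the blade points at the index block, and the nut is tight.

**What I did:**
1. I picked the gauge up by its stock, lowered it between the pins and let go.
2. I gripped the blade, swung it about 1.39 rad round to the index, and let go. After a look I re-gripped it once to bring it closer.
3. I turned the nut clockwise about 2.58 rad. It slipped a little in the fingers near the end and dragged the stock back, so I gripped it again. That pulled the stock forward a little.

**What the last checks showed:**
- **Gauge height:** the stock's top measured about 39 mm and the blade's top about 44.7 mm, against 39 and 44 mm for a gauge lying flat on the board.
- **Blade direction:** it matched the index direction to 0.001–0.003 rad.
- **Nut:** on the second grip the torque rose to about 0.3 N m within 0.04 rad, which I take as the hard stop. I could not read the nut's angle directly.

**What was not perfect:**
- **Pivot position:** it sits about 1.7 mm to one side of the arc's centre. The blade therefore runs parallel to the index line but about 1.8 mm beside the tip of the nose. That is within the stock's 2 mm play, so I left it.
- **Pivot along the stock:** my camera views differ by 2–3 mm on where the arc's centre is, so I know the pivot's position in that direction less well.
- **Bystanders:** the finger plane and bridge blank looked unmoved in the last pictures, but I did not measure them. The arm never went near the gouge, and I did not check it again at the end.

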